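Free the seized lamp lens cell of a microscope foot

TASK

The lens cell in the microscope's foot is seized in its spring seat. Take the soft-faced mallet and, without gripping or pulling the cell yet, knock it loose with light taps on its left and right sides in turn: each tap lifts the tapped side a few millimetres; keep it from cocking over by more than about twelve degrees, until it has risen about 9 mm all round. Then lay the mallet back on its green mat, lift the cell out and set it fully home in the aluminium holding block, turned so that its white index line meets the block's red line, leaving the parts standing around undisturbed.

Things in the scene. Friction and masses are not known exactly. Their poses are not given: they have to be found in the camera images.
- foot: Fixed cream microscope foot (limb and stage off), origin on the table under the seat's axis; x runs to its rear, away from the robot, y to its left. Flat top 50 mm up, reaching 75 mm to the front, 80 mm to each side, 165 mm to the rear. From 87 mm behind the seat's axis a stump stands 105 mm above the table, with black focus knobs reaching 76 mm out to each side of it.
- seat (a point): The cell's seat: on its vertical axis, level with the foot's top; axes as the foot's. A hole 42 mm wide, 24 mm deep; springs on its left and right walls grip the spigot. A sideways tap 40 mm above the foot lifts the tapped side at roughly 4 to 10 N; the face travelling 6 mm past first touch cocks the cell about 8 degrees. At about 3, 6.5 and 10 mm up the spring clicks in under that side and holds it.
- cell_mid (a point): Centre of the lens cell's round body, a black cylinder 50 mm in diameter, 52 mm high, with a knurled bright band, a bluish lens on top and a white index line down its -x side and on its top rim. Its shoulder (flat underside, 26 mm below) rests on the foot. Under it a spigot 24 mm long, 33 mm wide across the springs, stepped in below, with a flat 14 mm from the axis on the index side. 220 g.
- cell_left (a point): Left (+y) edge of the cell's shoulder, 25 mm from its axis, at the bottom of the body; starts level with the foot's top. Tapping the left side of the cell (pushing it to the right) raises this point.
- cell_right (a point): Right (-y) edge of the cell's shoulder, 25 mm from its axis, at the bottom of the body; starts level with the foot's top. Tapping the right side of the cell (pushing it to the left) raises this point.
- mallet_grip (a point): Grip point of the soft-faced mallet, half-way up its straight brown wooden handle, 14 mm above what it lies on. The handle runs along x (head at +x), 16 mm wide, 18 mm high, flat-sided, and ends in a round pommel 70 mm behind this point. It lies level. 180 g.
- mallet_head (a point): Centre of the mallet's head, 60 mm ahead of the grip point at the same height. The head lies along y, crosswise to the handle: 28 mm in diameter, 66 mm long, steel in the middle, with a domed red plastic face at +y and a domed yellow one at -y, each crown 33 mm from this point.
- mat: Green rubber mat fixed to the table, 220 mm (x) by 130 mm (y), 4 mm thick; origin at the centre of its underside. The mallet starts and ends lying on it.
- nest_mouth (a point): Mouth of the D-shaped nest in the fixed aluminium holding block (90 x 90 mm), on its axis, level with the block's top, 34 mm above the table. A hole 43 mm wide, 25 mm deep, with a flat 15.5 mm from its axis at -x, where a red line marks the block's top. The cell's spigot enters with its x axis along this x axis, within about 6 degrees, until the shoulder lies on the block.
- objective: Bystander: a steel microscope objective standing on the table, 27 mm in diameter, 43 mm high; origin at the centre of its underside.
- eyepiece: Bystander: a black eyepiece standing on the table, 33 mm in diameter, 46 mm high; origin at the centre of its underside.
- bottle: Bystander: a small amber bottle standing on the table, 42 mm in diameter, 105 mm high; origin at the centre of its underside.
There are look-alikes about, which are no part of the job. Of the things like the part that bears mallet_grip, leave any that is pink; of the rest the larger one is meant.

How it is judged:
By the outcome, as a careful person would: the job done as asked, in the order asked, and still so for the second after the job is handed in, with the robot touching nothing.
It also fails if it takes over 72 s, if anything falls off the work surface, if the arm or the gripper's body presses on something with over 40 N, if the wrist force passes 120 N, or if a joint passes its speed limit or range.

ROBOT

A 6-joint arm with a two-finger parallel gripper is mounted at the origin on the work surface. World frame = base frame: x ahead of the robot, y to its left, z up, the work surface at z = 0. Lengths are in mm, angles in rad, forces in N, time in s.
With the tool pointing down it reaches from about 425 to 950 mm from the base axis. Payload 3.5 kg.
Tool frame: the origin (TCP) lies between the finger pads; the fingertips stand 14 mm ahead of it and the grasp point (between the pads) lies 5 mm behind it (ctrl.tcp_to_tips is the distance from the TCP to the fingertips, in mm); z points along the fingers, y is the line along which they close (so a half turn about z gives the same grasp; the last joint's range is limited). The gripper opens to 85 mm and grips with 20 to 120 N. Pads are 22 mm wide; open, the fingers measure 114 mm over their backs; the gripper's body (76 mm by 85 mm) begins 54 mm behind the grasp point. The pads swing forward as they close: fully open they stand 13 mm farther back than shut.
Start: joints at [-1.28, 0.286, 1.577, -0, 1.279, -0.15], TCP at [288.018, -610.452, 245.325] pointing down, gripper open.
Joint ranges: [-2.77, 2.77], [-0.9, 2.22], [0.21, 2.48], [-1.53, 4.67], [0.24, 2.81], [-2.84, 2.84]. Speed limits (rad/s): [2.79, 2.79, 3.14, 3.14, 3.14, 3.14].

INTERFACE

Orientations are given as a unit quaternion [x, y, z, w].
In Python, from rig import get_obs, optics, order, ctrl gives the robot as it stands. The module is installed in compiled form; this text tells all that it offers.
- The arm moves only by the tool arm_command, never from a script. Its argument "rows" is a list that holds one entry, the list of rows, each a list of 7 numbers: the shift along the tool's x, y, z each as a share of 4 cm, from -1 to 1, then the turn, a rotation vector about the tool's x, y, z each as a share of 4 degrees, from -1 to 1, then the opening in per cent of the stroke, from 0 (shut) to 100 (fully open). In form: [[[dx, dy, dz, ax, ay, az, claw], ...]]. A call has exactly 8 rows; each row shifts and turns the commanded pose from where the row before left it, along the tool's axes as they then stand; what a row does not reach is not made up. A row lasts 1/12 s, in which the tool goes at most 41.7 mm and 7.16 degrees, less where a joint would pass 70% of its speed; a pose out of reach is approached as far as the arm can. A call with a number of a shift or a turn outside -1 to 1 is refused whole. A call with a gripper value outside its range is refused whole. The fingers move at their own pace and stop on an object; "force" is the grip in N (left out, the last holds). Time passes only in rows, so rows that do not move let the fingers close, or fill a call up. It gives the time, the measured TCP pose, the force, the opening and the grip force at its end, in the units of the state.
- get_obs(): the state, without advancing time (a new reading comes with each control period).
- optics.capture(name): name is "scene" or "top"; returns the picture (480x640x3 uint8, red, green, blue); there is no depth.
- optics.camera_params(name): a dict with "K" (3x3 intrinsics, pixels), "R" (3x3) and "t" (3): a world point X has camera coordinates R X + t. Camera axes: x right, y down, z forward; pixel columns grow to the right and rows downward; lengths in mm; the calibration is good to about 2 mm. A picture is of the moment at which its call begins. camera_params takes no time and is no camera call.
- order.hand_in(): hands the job in; it is judged then, once.
The state is a dict: "time": time; "joints": joint angles; "qvel": joint speeds; "joint_efforts": joint torques, N m; "ee_pos": TCP position; "eef_rot": TCP orientation; "wrist_force": force on the tool from outside, world axes, zero at the start; "torque": the same for the moment, N m; "grip_width": finger opening in mm; "grip_force": force on a finger pad.
Only numpy, scipy, OpenCV 4.12 (cv2) and the standard library are available. Lean on these libraries where they do the work, as an engineer would, in place of code of your own. Each camera call takes 0.05 s, during which the arm holds its last target. There are 200 camera calls.

## Working session

There is one attempt and no reset: what is moved stays moved. The work goes in short steps, Python scripts to look and compute and a tool call to move; the robot and the scene stay as the last step left them, time stands still between calls to the robot, and variables do not carry over. Pictures are saved under pics/ and viewed, at most 13 in all, crops included, and the job is handed in when it is done.

Besides the shell and the picture viewer there is one more tool, called after "Call:" as a command line: name --argument value ..., lists and objects as JSON in quotes. arm_command: Moves the arm, as the interface text tells. Shift numbers are shares of 4 cm and turn numbers shares of 4 degrees, none past 1 either way. Its arguments: {"type":"object","properties":{"rows":{"type":"array","items":{"type":"array","items":{"type":"array","items":{"type":"number"}}}},"force":{"type":"number"}},"required":["rows"]}

```bash
mkdir -p pics
python3 - <<'E'
from rig import get_obs, optics
import cv2,numpy as np
for n in("scene","top"):
    im=optics.capture(n);cv2.imwrite(f"pics/{n}0.png",im[:,:,::-1])
    p=optics.camera_params(n);print(n,np.round(p["K"],1).tolist(),np.round(p["R"],4).tolist(),np.round(p["t"],1).tolist())
o=get_obs();print(o)
E
```

```text
scene [[469.6, 0.0, 318.0], [0.0, 469.6, 237.3], [0.0, 0.0, 1.0]] [[0.4515, 0.892, -0.0222], [0.4803, -0.2639, -0.8364], [-0.752, 0.367, -0.5476]] [-227.3, -180.2, 1456.8]
top [[511.4, 0.0, 317.7], [0.0, 511.4, 241.4], [0.0, 0.0, 1.0]] [[-0.0209, -0.9993, 0.0301], [-0.9951, 0.0179, -0.0972], [0.0966, -0.032, -0.9948]] [5.7, 534.5, 1160.8]
{'time': 0.1, 'joints': array([-1.28001638e+00,  2.87130529e-01,  1.57803036e+00,  1.88030421e-06,
        1.27858521e+00, -1.50002421e-01]), 'qvel': array([ 0.00026932, -0.00138003, -0.00274427,  0.00079654, -0.0006514 ,
       -0.00012565]), 'joint_efforts': array([ 2.30030906e-05, -4.07293332e+01, -2.93697381e+01, -1.84290793e-04,
        3.39119186e-03,  3.48458094e-06]), 'ee_pos': array([ 287.85016205, -609.92760159,  244.04994715]), 'eef_rot': array([ 9.75811501e-01,  2.18610970e-01, -7.48288656e-05, -1.07412021e-03]), 'wrist_force': array([0.22318864, 0.1514561 , 0.03957438]), 'torque': array([-0.03775605, -0.03369981, -0.00113165]), 'grip_force': 0.0, 'grip_width': 85.42068472884021}
```

View pics/scene0.png

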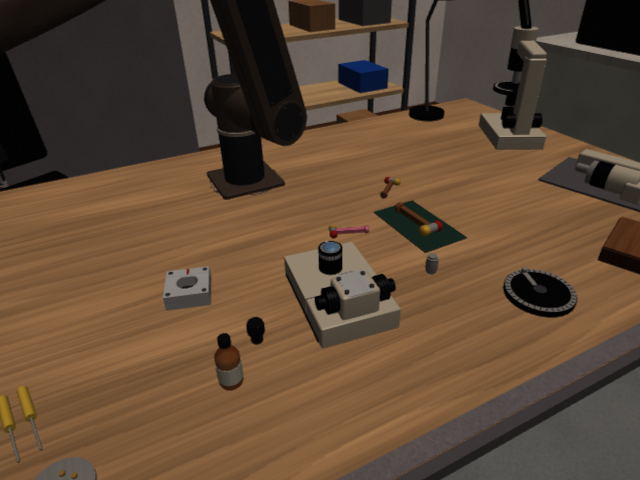

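View pics/top0.png

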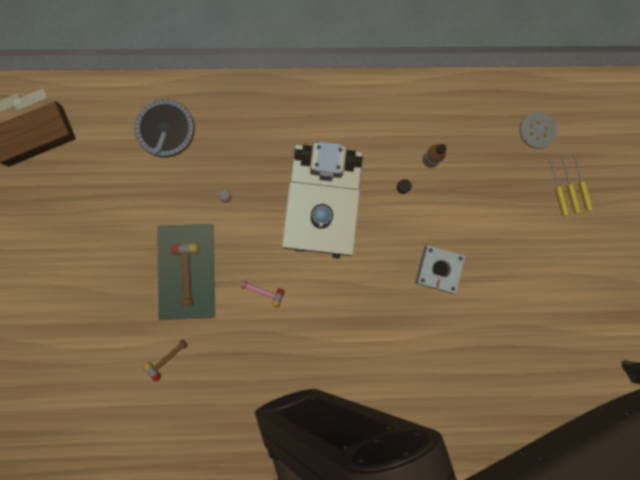

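The scene shows the foot with the cell at (330,257), the mallet on the green mat at (415,220), and the block at (187,287). In the top view, the mallet's head is at (186,248) and its pommel at (188,301). The cell is at (321,215) and the nest at (441,269). The pink mallet and the small mallet at (167,360) are the look-alikes.

```bash
cat > h.py <<'E'
import cv2,numpy as np
from rig import get_obs, optics
def P(n):
    p=optics.camera_params(n);return [np.array(p[k],float) for k in("K","R","t")]
def ray(n,px,z):
    K,R,t=P(n);d=R.T@np.linalg.solve(K,[px[0],px[1],1.]);c=-R.T@t
    return c+d*(z-c[2])/d[2]
def proj(n,X):
    K,R,t=P(n);q=K@(R@np.array(X,float)+t);return q[:2]/q[2]
def tri(pa,pb):
    A=[];b=[]
    for n,px in(("scene",pa),("top",pb)):
        K,R,t=P(n);d=R.T@np.linalg.solve(K,[px[0],px[1],1.]);d/=np.linalg.norm(d);c=-R.T@t
        M=np.eye(3)-np.outer(d,d);A.append(M);b.append(M@c)
    return np.linalg.lstsq(np.vstack(A),np.hstack(b),rcond=None)[0]
def crop(im,x0,y0,w,h,W,H): return cv2.resize(im[y0:y0+h,x0:x0+w],(W,H),interpolation=cv2.INTER_CUBIC)
E
python3 - <<'E'
from h import *
t=cv2.imread("pics/top0.png");s=cv2.imread("pics/scene0.png")
a=crop(t,280,135,90,130,270,390)
b=crop(t,150,215,70,110,248,390)
c=crop(t,410,235,65,65,270,270);c=cv2.copyMakeBorder(c,0,120,0,0,0)
A=np.hstack([a,b,c]);
B=np.hstack([crop(s,310,235,40,50,168,210),crop(s,370,190,100,65,323,210),crop(s,155,255,65,65,210,210)])
B=cv2.copyMakeBorder(B,0,0,0,A.shape[1]-B.shape[1],0)
cv2.imwrite("pics/m1.png",np.vstack([A,B]))
hsv=cv2.cvtColor(t,cv2.COLOR_BGR2HSV)
def big(m,name,roi):
    x0,y0,x1,y1=roi;z=np.zeros_like(m);z[y0:y1,x0:x1]=m[y0:y1,x0:x1]
    cs,_=cv2.findContours(z,0,2)
    for k in sorted(cs,key=cv2.contourArea)[-2:]:
        print(name,cv2.contourArea(k),np.round(cv2.minAreaRect(k)[0],1),np.round(cv2.minAreaRect(k)[1],1),round(cv2.minAreaRect(k)[2],1),np.round(cv2.boxPoints(cv2.minAreaRect(k)),1).tolist())
I=lambda lo,hi:cv2.inRange(hsv,np.array(lo),np.array(hi))
big(I((45,30,0),(100,255,110)),"mat",(140,210,230,330))
big(I((0,150,60),(6,255,255))|I((172,120,60),(180,255,255)),"red",(150,230,220,270))
big(I((17,140,120),(32,255,255)),"yel",(150,230,220,270))
big(I((5,90,40),(16,255,255)),"handle",(160,240,212,315))
big(I((15,10,150),(40,120,255)),"foot",(270,130,375,270))
big(I((0,0,110),(180,50,255)),"block",(405,235,480,305))
big(I((0,0,0),(180,255,60)),"hole",(425,255,458,285))
big(I((0,100,60),(6,255,255))|I((170,90,60),(180,255,255)),"redline",(425,270,458,295))
big(I((85,30,50),(125,255,255)),"lens",(300,195,345,235))
big(I((0,0,0),(180,255,60)),"cell",(300,195,345,235))
big(I((0,0,0),(180,255,60)),"eyep",(390,175,420,200))
E
```

```text
mat 0.0 [179. 266.] [0. 0.] 0.0 [[179.0, 266.0], [179.0, 266.0], [179.0, 266.0], [179.0, 266.0]]
mat 2272.0 [185.8 280.5] [73.9 53.3] 88.7 [[158.3000030517578, 244.1999969482422], [211.60000610351562, 243.0], [213.3000030517578, 316.8999938964844], [160.0, 318.1000061035156]]
red 8.0 [175. 248.] [2.8 4.2] 45.0 [[172.5, 248.5], [175.5, 245.5], [177.5, 247.5], [174.5, 250.5]]
yel 29.0 [193.5 247. ] [5. 8.] 0.0 [[191.0, 251.0], [191.0, 243.0], [196.0, 243.0], [196.0, 251.0]]
handle 65.5 [175.  249.5] [11.  8.] 90.0 [[171.0, 244.0], [179.0, 244.0], [179.0, 255.0], [171.0, 255.0]]
handle 249.5 [187. 279.] [52. 10.] 90.0 [[182.0, 253.0], [192.0, 253.0], [192.0, 305.0], [182.0, 305.0]]
foot 662.5 [325.4 174.4] [66.7 20.2] 6.6 [[291.1000061035156, 180.5], [293.5, 160.5], [359.70001220703125, 168.1999969482422], [357.3999938964844, 188.3000030517578]]
foot 4398.0 [320.5 217.7] [71.7 64.4] 6.3 [[281.3999938964844, 245.6999969482422], [288.5, 181.6999969482422], [359.70001220703125, 189.60000610351562], [352.6000061035156, 253.60000610351562]]
block 1446.5 [441.1 269.1] [39.  39.5] 14.0 [[417.3
[... 386 characters left out ...]
0001220703125, 284.8999938964844], [438.0, 281.0], [438.6000061035156, 281.20001220703125], [437.29998779296875, 285.1000061035156]]
lens 185.5 [321.5 214.5] [15. 15.] 90.0 [[314.0, 207.0], [329.0, 207.0], [329.0, 222.0], [314.0, 222.0]]
cell 3.0 [325.7 224.9] [1.3 5.8] 63.4 [[322.79998779296875, 225.60000610351562], [328.0, 223.0], [328.6000061035156, 224.1999969482422], [323.3999938964844, 226.8000030517578]]
cell 6.5 [314.7 223.4] [8.4 2. ] 38.7 [[310.70001220703125, 221.60000610351562], [312.0, 220.0], [318.6000061035156, 225.3000030517578], [317.29998779296875, 226.89999389648438]]
eyep 113.0 [403.5 186.5] [11.3 12.7] 45.0 [[395.0, 187.0], [404.0, 178.0], [412.0, 186.0], [403.0, 195.0]]
```

View pics/m1.png

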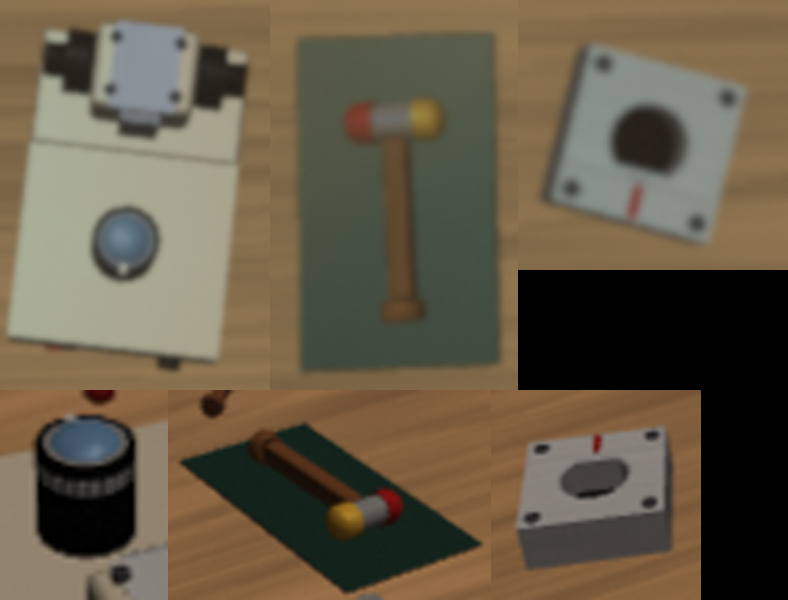

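The crops show:
- **Foot:** front corners at crop pixels (8,337) and (218,360).
- **Cell:** top centre at (125,243), with the index at (123,269).
- **Mallet:** head from (345,121) to (443,117), pommel at (403,310).
- **Block:** corners at (592,44), (747,88), (710,243) and (548,200), with the red line at (636,203).

Run:
```python
from h import *
np.set_printoptions(precision=1,suppress=True)
a=lambda x,y:(280+x/3,135+y/3)
b=lambda x,y:(150+(x-270)/3.543,215+y/3.543)
c=lambda x,y:(410+(x-518)/4.154,235+y/4.154)
R=lambda p,z:ray("top",p,z)
ang=lambda v:np.degrees(np.arctan2(v[1],v[0]))
fl,fr,ml,mr=[R(a(*p),50) for p in((8,337),(218,360),(33,140),(238,163))]
print("foot corners",fl,fr,ml,mr,"w",np.linalg.norm(fl-fr))
print("yaw",ang(fl-fr)-90,ang(ml-fl),ang(mr-fr))
y=np.radians(ang(fl-fr)-90);ux=np.array([np.cos(y),np.sin(y),0]);print("seat from foot",(fl+fr)/2+75*ux)
ct=R(a(125,243),102);ci=R(a(123,269),102);print("cell top",ct,"idx",ci,ang(ct-ci),"tri",tri((330.5,247.4),a(125,243)), "tri idx",tri((326.9,241.4),a(123,269)))
rd,ye,pm=R(b(345,121),18),R(b(443,117),18),R(b(403,310),18)
hd=(rd+ye)/2;print("head",hd,"len",np.linalg.norm(rd-ye),"handle yaw",ang(hd-pm),ang(rd-ye)-90,"L",np.linalg.norm(hd-pm), "rd",rd,"ye",ye)
cs=[R(c(*p),34) for p in((592,44),(747,88),(710,243),(548,200))]
print("block",np.mean(cs,0),[np.linalg.norm(cs[i]-cs[i-1]) for i in range(4)],ang(cs[0]-cs[1])-90,ang(cs[0]-cs[3]),ang(cs[1]-cs[2]),ang(cs[3]-cs[2])-90)
sb=[ray("scene",(155+(x-491)/3.23,255+(q-390)/3.23),34) for x,q in((530,440),(667,428),(670,508),(520,527))]
print("block scene",np.mean(sb,0)); print("hole",R(c(649,139),34),"red",R(c(636,203),34))
m=[R(b(*p),4) for p in((298,38),(493,33),(498,362),(302,370))];print("mat",np.mean(m,0))
print("mallet scene", [ray("scene",(370+(x-168)/3.23,190+(q-390)/3.23),18) for x,q in((372,513),(263,447))])
print("obj",R((225,196),43),"eyep",R((403.5,186.5),46),"bottle",R((432,155),50))
```

```text
foot corners [520.2  75.8  50. ] [499.8 -82.7  50. ] [671.1  54.6  50. ] [ 650.9 -102.2   50. ] w 159.81601697327164
yaw -7.3307456171489775 -8.016273097042754 -7.373891541669518
seat from foot [584.4 -13.   50. ]
cell top [582.7 -12.  102. ] idx [563.7 -10.2 102. ] -5.599874727781147 tri [583.8 -11.   98.5] tri idx [564.4  -9.  101.2]
head [524.2 302.7  18. ] len 63.554223638290125 handle yaw 2.8873917505236735 1.3097554409687007 L 124.26033931841856 rd [523.5 334.5  18. ] ye [524.9 270.9  18. ]
block [ 463.4 -289.2   34. ] [np.float64(90.69756946453589), np.float64(89.96848692999737), np.float64(89.10789547098976), np.float64(92.90884584878103)] -16.948595857244882 -18.09401346114946 -16.232342965283436 -15.975098596619006
block scene [ 467.8 -285.9   34. ]
hole [ 465.9 -289.2   34. ] red [ 430.6 -280.3   34. ]
mat [472.3 303.1   4. ]
mallet scene [array([528.2, 307.6,  18. ]), array([403.8, 294.1,  18. ])]
obj [641.4 206.5  43. ] eyep [ 656.9 -205.5   46. ] bottle [ 729.5 -274.2   50. ]
```

```bash
cat > plan.py <<'E'
import numpy as np, json
from scipy.spatial.transform import Rotation as Ro
from rig import get_obs
SAG=1.2
def cur():
    o=get_obs();return np.array(o["ee_pos"])+[0,0,SAG],Ro.from_quat(o["eef_rot"])
def down(phi):
    c,s=np.cos(np.radians(phi)),np.sin(np.radians(phi))
    return Ro.from_matrix(np.array([[c,s,0],[s,-c,0],[0,0,-1.]]))
def go(wps,q=0.05):
    """wps: (xyz, phi, claw, nrows). prints rounded rows in calls of 8; TCP targets"""
    p,R=cur();rows=[]
    for xyz,phi,claw,n in wps:
        p0=p.copy();T=down(phi)
        for k in range(1,n+1):
            w=p0+(np.array(xyz)-p0)*k/n
            d=np.clip(np.round(R.inv().apply(w-p)/40/q)*q,-1,1)
            rv=(R.inv()*T).as_rotvec();a=rv/np.radians(4)/(n-k+1)
            a=np.clip(np.round(a/q)*q,-1,1)
            p=p+R.apply(d*40);R=R*Ro.from_rotvec(a*np.radians(4))
            rows.append([round(float(v),3)+0 for v in (*d,*a)]+[claw])
    while len(rows)%8: rows.append([0,0,0,0,0,0,claw])
    for i in range(0,len(rows),8): print(json.dumps([rows[i:i+8]]).replace(".0,",",").replace("-0,","0,").replace(" ",""))
    print("end",p.round(1),R.as_rotvec().round(3))
E
python3 - <<'E'
from plan import *
go([((520,-200,200),12,100,13),((545,50,200),2.5,100,7),((470,301.5,120),2.5,100,8),((470,301.5,60),2.5,100,4)])
E
```

```text
[[[0.75,-0.5,0.1,0,0,0.25,100],[0.7,-0.55,0.1,0,0,0.25,100],[0.75,-0.55,0.05,0,0,0.25,100],[0.7,-0.55,0.1,0,0,0.25,100],[0.7,-0.6,0.1,0,0,0.25,100],[0.7,-0.55,0.1,0,0,0.25,100],[0.7,-0.6,0.05,0,0,0.25,100],[0.65,-0.65,0.1,0,0,0.25,100]]]
[[[0.65,-0.6,0.1,0,0,0.25,100],[0.65,-0.65,0.1,0,0,0.25,100],[0.65,-0.6,0.05,0,0,0.25,100],[0.6,-0.7,0.1,0,0,0.3,100],[0.65,-0.65,0.1,-0.05,0,0.25,100],[0.25,-0.85,0,0,0,0.35,100],[0.25,-0.85,0,0,0,0.35,100],[0.25,-0.9,0,0,0,0.35,100]]]
[[[0.2,-0.85,0,0,0,0.35,100],[0.2,-0.9,0,0,0,0.35,100],[0.15,-0.85,0,0,0,0.3,100],[0.15,-0.9,0,0,0,0.35,100],[-0.2,-0.8,0.25,0,0,0,100],[-0.2,-0.8,0.25,0,0,0,100],[-0.2,-0.8,0.25,0,0,0,100],[-0.2,-0.8,0.25,0,0,0,100]]]
[[[-0.2,-0.75,0.25,0,0,0,100],[-0.2,-0.8,0.25,0,0,0,100],[-0.2,-0.8,0.25,0,0,0,100],[-0.2,-0.8,0.25,0,0,0,100],[0,0,0.35,0,0,0,100],[0,0,0.4,0,0,0,100],[0,0,0.35,0,0,0,100],[0,0,0.4,0,0,0,100]]]
end [469.7 301.1  59.3] [3.14  0.067 0.   ]
```

Call:
arm_command --rows '[[[0.75,-0.5,0.1,0,0,0.25,100],[0.7,-0.55,0.1,0,0,0.25,100],[0.75,-0.55,0.05,0,0,0.25,100],[0.7,-0.55,0.1,0,0,0.25,100],[0.7,-0.6,0.1,0,0,0.25,100],[0.7,-0.55,0.1,0,0,0.25,100],[0.7,-0.6,0.05,0,0,0.25,100],[0.65,-0.65,0.1,0,0,0.25,100]]]' --force 100

```text
time: 0.77
ee_pos: [431.3, -355.7, 217.0]
eef_rot: [0.989, 0.149, 0.0, -0.0]
wrist_force: [-0.0, -0.4, -0.3]
grip_width: 85.1
grip_force: 0.0
```

Call:
arm_command --rows '[[[0.65,-0.6,0.1,0,0,0.25,100],[0.65,-0.65,0.1,0,0,0.25,100],[0.65,-0.6,0.05,0,0,0.25,100],[0.6,-0.7,0.1,0,0,0.3,100],[0.65,-0.65,0.1,-0.05,0,0.25,100],[0.25,-0.85,0,0,0,0.35,100],[0.25,-0.85,0,0,0,0.35,100],[0.25,-0.9,0,0,0,0.35,100]]]'

```text
time: 1.43
ee_pos: [530.6, -90.8, 198.3]
eef_rot: [0.998, 0.068, -0.0, 0.002]
wrist_force: [0.3, 0.3, 0.4]
grip_width: 85.5
grip_force: 0.0
```

Call:
arm_command --rows '[[[0.2,-0.85,0,0,0,0.35,100],[0.2,-0.9,0,0,0,0.35,100],[0.15,-0.85,0,0,0,0.3,100],[0.15,-0.9,0,0,0,0.35,100],[-0.2,-0.8,0.25,0,0,0,100],[-0.2,-0.8,0.25,0,0,0,100],[-0.2,-0.8,0.25,0,0,0,100],[-0.2,-0.8,0.25,0,0,0,100]]]'

```text
time: 2.1
ee_pos: [506.2, 177.5, 157.2]
eef_rot: [1.0, 0.021, 0.0, 0.002]
wrist_force: [0.9, -0.8, -1.0]
grip_width: 85.4
grip_force: 0.0
```

Call:
arm_command --rows '[[[-0.2,-0.75,0.25,0,0,0,100],[-0.2,-0.8,0.25,0,0,0,100],[-0.2,-0.8,0.25,0,0,0,100],[-0.2,-0.8,0.25,0,0,0,100],[0,0,0.35,0,0,0,100],[0,0,0.4,0,0,0,100],[0,0,0.35,0,0,0,100],[0,0,0.4,0,0,0,100]]]'

```text
time: 2.77
ee_pos: [469.6, 300.5, 56.8]
eef_rot: [1.0, 0.022, 0.0, 0.002]
wrist_force: [-0.3, 0.2, 0.1]
grip_width: 85.4
grip_force: 0.0
```

Run:
```python
from h import *
s=optics.capture("scene")[:,:,::-1];t=optics.capture("top")[:,:,::-1]
cv2.imwrite("pics/g1.png",np.hstack([crop(s,360,150,130,130,400,400),crop(t,140,210,100,100,400,400)]))
from plan import *
print(cur()[0],cur()[1].as_quat())
go([((470,302,19.5+1),2.5,100,8)],.025)
```

```text
[467.34283116 299.22573093  55.482467  ] [ 0.99975941  0.02152564 -0.00298345  0.00297926]
[[[0,0,0.1,0,0,0,100],[0.025,-0.025,0.125,0,0,0,100],[0,0,0.1,0.025,0.025,0,100],[0,0,0.1,0,0,0,100],[0.025,-0.025,0.125,0.025,0.025,0,100],[0,0,0.1,0,0,0,100],[0.025,0,0.125,0.025,0.025,0,100],[0,-0.025,0.1,0,0,0,100]]]
end [470.1 302.2  20.5] [ 3.14e+00  6.80e-02 -1.00e-03]
```

View pics/g1.png

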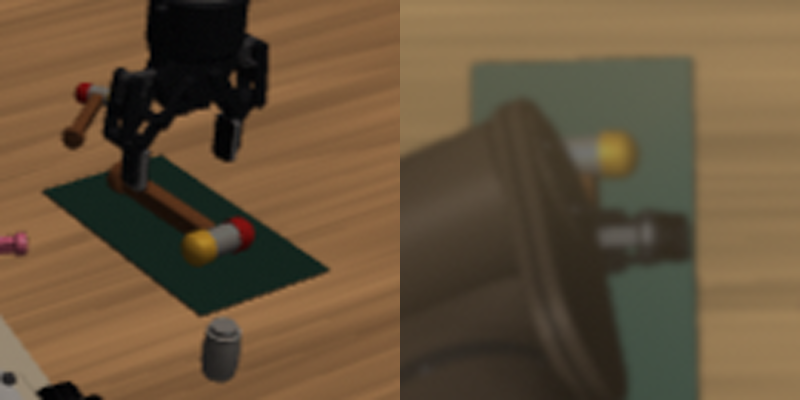

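The handle runs between the open fingers in the scene view, with the head at (217,240), so I'll lower.

Call:
arm_command --rows '[[[0.025,-0.025,0.1,0,0,0,100],[0.025,-0.025,0.125,0,0,0,100],[0,0,0.1,0,0,0,100],[0,0,0.1,0,0,0,100],[0,0,0.125,0,0,0,100],[0,0,0.1,0,0,0,100],[0,0,0.1,0,0,0,100],[0,0,0,0,0,0,100]]]'

```text
time: 3.53
ee_pos: [471.2, 301.8, 26.5]
eef_rot: [1.0, 0.021, -0.0, 0.002]
wrist_force: [-0.9, 0.0, 0.2]
grip_width: 85.3
grip_force: 0.0
```

Run:
```python
from h import *
from rig import ctrl
o=get_obs();print(o["ee_pos"],o["eef_rot"],o["wrist_force"],o["joints"],ctrl.tcp_to_tips)
```

```text
[471.23704928 301.83153372  26.53540031] [ 9.99768859e-01  2.13973736e-02 -4.99604174e-04  2.03265882e-03] [-0.88036965  0.02428698  0.18573867] [ 0.38984661  0.32127206  1.98356942 -0.00461324  0.83915282  1.92093103] 14.0
```

Call:
arm_command --rows '[[[0,0,0.075,0,0,0,100],[0,0,0.075,0,0,0,100],[0,0,0,0,0,0,60],[0,0,0,0,0,0,0],[0,0,0,0,0,0,0],[0,0,0,0,0,0,0],[0,0,0,0,0,0,0],[0,0,0,0,0,0,0]]]' --force 100

```text
time: 4.2
ee_pos: [472.2, 302.2, 22.1]
eef_rot: [1.0, 0.021, 0.0, 0.002]
wrist_force: [-1.8, -1.4, 2.5]
grip_width: 13.9
grip_force: 100.3
```

Call:
arm_command --rows '[[[0,0,0,0,0,0,0],[0,0,0,0,0,0,0],[0,0,0,0,0,0,0],[0,0,0,0,0,0,0],[0,0,-0.1,0,0,0,0],[0,0,-0.2,0,0,0,0],[0,0,-0.3,0,0,0,0],[0,0,-0.4,0,0,0,0]]]'

```text
time: 4.87
ee_pos: [470.6, 301.7, 61.0]
eef_rot: [1.0, 0.022, -0.001, 0.002]
wrist_force: [-0.2, 0.5, -1.5]
grip_width: 13.7
grip_force: 98.5
```

Run:
```python
from h import *
s=optics.capture("scene")[:,:,::-1];t=optics.capture("top")[:,:,::-1]
cv2.imwrite("pics/g2.png",np.hstack([crop(s,360,150,130,130,400,400),crop(t,140,210,100,100,400,400)]))
from plan import *
o=get_obs();print(o["ee_pos"],o["wrist_force"],o["grip_width"])
# head TCP offset: head is ~55 ahead. seat (583.8,-12) yaw -7.4
y=np.radians(-7.4);ux=np.array([np.cos(y),np.sin(y)]);uy=np.array([-ux[1],ux[0]])
S=np.array([583.8,-12]);tgt=S-55*ux+95*uy;print(tgt)
go([((470,300,150),2.5,0,3),((*(S-60*ux+95*uy),150),-7.4,0,7)],.05)
```

```text
[473.93833038 303.19666486  64.87293992] [ 0.53806597  0.96572033 -1.48946832] 14.145595226157228
[541.49366774  89.29251824]
[[[-0.05,0.05,-0.7,0,-0.05,0,0],[0,0,-0.7,0,0,0,0],[-0.05,0.05,-0.7,0,-0.05,0,0],[0.2,0.75,0,0,0,0.35,0],[0.25,0.75,0,0,0,0.35,0],[0.2,0.75,0,0,0,0.35,0],[0.3,0.75,0,0,0,0.35,0],[0.25,0.75,0,0,0,0.35,0]]]
[[[0.3,0.7,0,0,0,0.35,0],[0.3,0.7,0,0,0,0.35,0],[0,0,0,0,0,0,0],[0,0,0,0,0,0,0],[0,0,0,0,0,0,0],[0,0,0,0,0,0,0],[0,0,0,0,0,0,0],[0,0,0,0,0,0,0]]]
end [535.7  90.8 150.3] [ 3.134 -0.201 -0.   ]
```

View pics/g2.png

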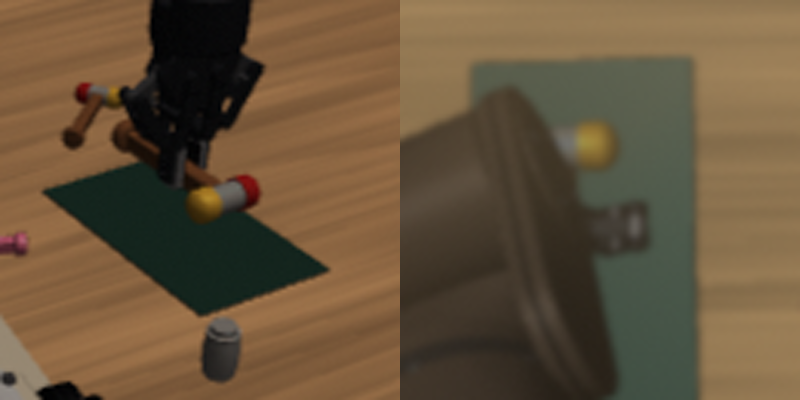

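The mallet is held level; the head is clear of the mat at about (222,198) in the crop. I'll carry it to the cell's left side.

Call:
arm_command --rows '[[[0,0.05,-0.7,0,0,0,0],[0,0,-0.7,0,0,0,0],[-0.05,0.05,-0.7,0,0,0,0],[0.2,0.75,0,0,0,0.35,0],[0.25,0.75,0,0,0,0.35,0],[0.2,0.75,0,0,0,0.35,0],[0.3,0.75,0,0,0,0.35,0],[0.25,0.75,0,0,0,0.35,0]]]'

```text
time: 5.63
ee_pos: [517.1, 146.8, 146.0]
eef_rot: [0.999, -0.04, 0.001, 0.002]
wrist_force: [0.8, -0.0, -2.0]
grip_width: 13.7
grip_force: 98.2
```

Call:
arm_command --rows '[[[0.3,0.7,0,0,0,0.35,0],[0.3,0.7,0,0,0,0.35,0],[0,0,0.3,0,0,0,0],[0,0,0.4,0,0,0,0],[0,0,0.4,0,0,0,0],[0,0,0.2,0,0,0,0],[0,0,0,0,0,0,0],[0,0,0,0,0,0,0]]]'

```text
time: 6.3
ee_pos: [535.3, 90.4, 93.8]
eef_rot: [0.998, -0.064, -0.0, 0.002]
wrist_force: [-0.3, 0.3, -1.3]
grip_width: 13.9
grip_force: 98.4
```

Run:
```python
from h import *
s=optics.capture("scene")[:,:,::-1];t=optics.capture("top")[:,:,::-1]
cv2.imwrite("pics/s3.png",s);cv2.imwrite("pics/t3.png",t)
cv2.imwrite("pics/g3.png",np.hstack([crop(s,290,190,120,120,400,400),crop(t,250,150,100,100,400,400)]))
from plan import *
o=get_obs();print(o["ee_pos"],o["wrist_force"],o["eef_rot"])
```

```text
[536.49338893  90.33508319  95.24173893] [ 0.41292933  0.35341896 -2.01709728] [ 0.9979621  -0.06377566  0.0013118   0.00160744]
```

View pics/g3.png

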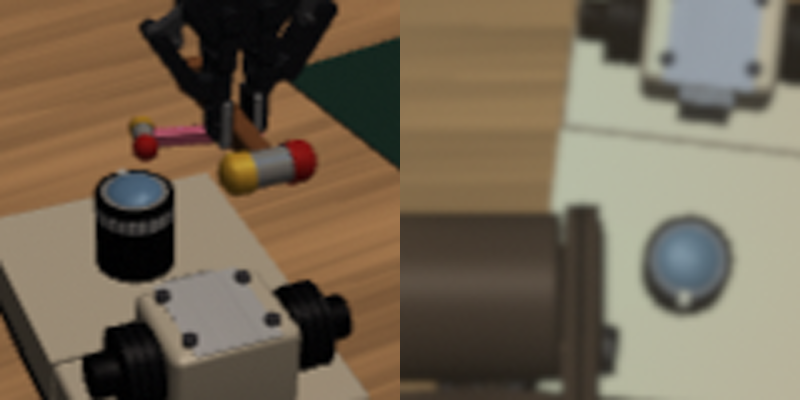

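Scene crop: the cell top is at (135,190), the mallet's yellow dome at (238,173) and its red dome at (302,161). In the top view the arm hides the head.

Run:
```python
from h import *
np.set_printoptions(precision=1,suppress=True)
f=lambda x,y:(290+x*.3,190+y*.3)
Y,Rd=ray("scene",f(238,173),91),ray("scene",f(302,161),91);print(Y,Rd,np.linalg.norm(Y-Rd))
H=(Y+Rd)/2; c,_=np.array(ray("scene",f(135,190),102)),0;print("head",H,"cell",c)
y=np.radians(-7.4);ux=np.array([np.cos(y),np.sin(y),0]);uy=np.array([-ux[1],ux[0],0])
d=H-c;print("head-cell in foot axes",d@ux,d@uy,"head-TCP",(H-[535.9,90.3,0])@ux,(H-[535.9,90.3,0])@uy,"axis",np.degrees(np.arctan2(*(Rd-Y)[[1,0]]))-90)
```

```text
[587.9  61.9  91. ] [595.7 104.7  91. ] 43.49175601171815
head [591.8  83.3  91. ] cell [587.7 -11.5 102. ]
head-cell in foot axes -8.078751852037305 94.55296393958756 head-TCP 56.36317362374377 0.22934359417917252 axis -10.32562881937369
```

Call:
arm_command --rows '[[[0.15,0.1,0,0,0,0,0],[0,0.2,0,0,0,0,0],[0,0.2,0,0,0,0,0],[0,0.15,0,0,0,0,0],[0,0.1,0,0,0,0,0],[0,0.05,0,0,0,0,0],[0,0,0,0,0,0,0],[0,0,0,0,0,0,0]]]'

```text
time: 7.07
ee_pos: [537.7, 57.3, 94.5]
eef_rot: [0.998, -0.064, 0.0, 0.002]
wrist_force: [-0.7, 0.9, -0.7]
grip_width: 13.7
grip_force: 98.4
```

Call:
arm_command --rows '[[[0,0.025,0,0,0,0,0],[0,0.025,0,0,0,0,0],[0,0.025,0,0,0,0,0],[0,0,0,0,0,0,0],[0,0,0,0,0,0,0],[0,0,0,0,0,0,0],[0,0,0,0,0,0,0],[0,0,0,0,0,0,0]]]'

```text
time: 7.73
ee_pos: [537.4, 54.6, 94.5]
eef_rot: [0.998, -0.064, 0.0, 0.002]
wrist_force: [-0.4, 0.2, -1.4]
grip_width: 14.0
grip_force: 98.4
```

Call:
arm_command --rows '[[[0,0.025,0,0,0,0,0],[0,0.025,0,0,0,0,0],[0,0,0,0,0,0,0],[0,0,0,0,0,0,0],[0,0,0,0,0,0,0],[0,0,0,0,0,0,0],[0,0,0,0,0,0,0],[0,0,0,0,0,0,0]]]'

```text
time: 8.4
ee_pos: [537.1, 52.5, 94.5]
eef_rot: [0.998, -0.064, 0.001, 0.002]
wrist_force: [-0.4, 0.1, -2.5]
grip_width: 13.7
grip_force: 98.4
```

```bash
cat > lens.py <<'E'
from h import *
def lens(save=None):
    """lens centroid: scene, top (soft weights = blueness over the local window)"""
    out=[]
    for n,(x0,y0,x1,y1) in(("scene",(308,226,352,262)),("top",(302,196,342,232))):
        im=optics.capture(n).astype(float)
        if save: cv2.imwrite(f"pics/{save}_{n}.png",im[:,:,::-1])
        w=np.clip(im[y0:y1,x0:x1,2]-im[y0:y1,x0:x1,0]-12,0,60)
        # keep biggest blob
        k,l,st,_=cv2.connectedComponentsWithStats((w>5).astype(np.uint8));
        i=1+np.argmax(st[1:,4]);w=w*(l==i)
        ys,xs=np.mgrid[y0:y1,x0:x1];out.append((round((w*xs).sum()/w.sum(),2),round((w*ys).sum()/w.sum(),2),int((l==i).sum())))
    return out
if __name__=="__main__":
    L=lens();print(L,"tri",tri(L[0][:2],L[1][:2]).round(1),get_obs()["wrist_force"].round(1),get_obs()["ee_pos"].round(1))
E
python3 lens.py
python3 - <<'E'
from h import *
from lens import *
import numpy as np
for n in("scene","top"):
    im=cv2.imread(f"pics/{n[0]}3.png")[:,:,::-1].astype(float)
    x0,y0,x1,y1=(308,226,352,262) if n=="scene" else (302,196,342,232)
    w=np.clip(im[y0:y1,x0:x1,2]-im[y0:y1,x0:x1,0]-12,0,60);k,l,st,_=cv2.connectedComponentsWithStats((w>5).astype(np.uint8));i=1+np.argmax(st[1:,4]);w=w*(l==i);ys,xs=np.mgrid[y0:y1,x0:x1];print("before",(w*xs).sum()/w.sum(),(w*ys).sum()/w.sum(),(l==i).sum())
S=np.array([583.8,-12,100.]);u=np.array([.13,.99,0])
for n in("scene","top"): print(n,"px per mm left",proj(n,S+u)-proj(n,S),"per mm up",proj(n,S+[0,0,1])-proj(n,S))
E
```

```text
[(np.float64(330.18), np.float64(246.66), 128), (np.float64(326.24), np.float64(214.28), 59)] tri [588.  -17.8 104.9] [-0.1 -0.6 -2.4] [537.1  52.5  94.5]
before 330.19221698113205 246.66037735849056 128
before 321.39694254085396 213.95598313125987 194
scene px per mm left [ 0.45808926 -0.10006671] per mm up [-0.00436206 -0.40448935]
top px per mm left [-0.45371714 -0.05150644] per mm up [ 0.01722764 -0.06745586]
```

Call:
arm_command --rows '[[[0,0.025,0,0,0,0,0],[0,0.025,0,0,0,0,0],[0,0,0,0,0,0,0],[0,0,0,0,0,0,0],[0,0,0,0,0,0,0],[0,0,0,0,0,0,0],[0,0,0,0,0,0,0],[0,0,0,0,0,0,0]]]'

```text
time: 9.17
ee_pos: [536.8, 50.7, 94.5]
eef_rot: [0.998, -0.064, 0.001, 0.002]
wrist_force: [-0.6, 3.6, -0.7]
grip_width: 13.8
grip_force: 98.4
```

```bash
python3 lens.py
```

```text
[(np.float64(329.72), np.float64(246.7), 127), (np.float64(327.2), np.float64(214.34), 42)] tri [588.  -19.4 105.3] [-0.1  2.7 -1.9] [536.8  50.7  94.5]
```

Call:
arm_command --rows '[[[0,0.025,0,0,0,0,0],[0,0.025,0,0,0,0,0],[0,0.025,0,0,0,0,0],[0,0,0,0,0,0,0],[0,0,0,0,0,0,0],[0,0,0,0,0,0,0],[0,0,0,0,0,0,0],[0,0,0,0,0,0,0]]]'

```text
time: 9.93
ee_pos: [536.9, 48.3, 95.3]
eef_rot: [0.998, -0.064, 0.001, 0.001]
wrist_force: [-1.1, 5.7, 0.9]
grip_width: 13.5
grip_force: 98.9
```

```bash
python3 lens.py
```

```text
[(np.float64(328.87), np.float64(246.78), 128), (np.float64(328.37), np.float64(214.07), 39)] tri [588.5 -21.8 106.2] [0.6 6.5 0.3] [536.9  48.3  95.3]
```

Call:
arm_command --rows '[[[0,0.025,0,0,0,0,0],[0,0.025,0,0,0,0,0],[0,0,0,0,0,0,0],[0,0,0,0,0,0,0],[0,-0.1,0,0,0,0,0],[0,-0.1,0,0,0,0,0],[0,0,0,0,0,0,0],[0,0,0,0,0,0,0]]]'

```text
time: 10.7
ee_pos: [536.9, 53.2, 94.1]
eef_rot: [0.998, -0.064, 0.0, 0.002]
wrist_force: [-0.3, 0.5, -1.9]
grip_width: 14.3
grip_force: 98.4
```

```bash
python3 lens.py
```

```text
[(np.float64(328.36), np.float64(246.76), 131), (np.float64(326.75), np.float64(213.86), 97)] tri [588.1 -20.2 105.6] [ 0.1 -0.3 -1.7] [537.   53.1  94.1]
```

Call:
arm_command --rows '[[[0,-0.1,-0.6,0,0,0,0],[0,0.1,-0.6,0,0,0,0],[0,0.8,0,0,0,0,0],[0,0.8,0,0,0,0,0],[0,0.8,0,0,0,0,0],[0,0.75,0.2,0,0,0,0],[0,0,0.5,0,0,0,0],[0,0,0.5,0,0,0,0]]]'

```text
time: 11.47
ee_pos: [521.9, -74.0, 95.6]
eef_rot: [0.998, -0.066, 0.002, 0.002]
wrist_force: [-0.5, 1.0, -1.4]
grip_width: 13.8
grip_force: 98.5
```

Call:
arm_command --rows '[[[0,0,0,0,0,0,0],[0,0,0,0,0,0,0],[0,0,0,0,0,0,0],[0,0,0,0,0,0,0],[0,0,0,0,0,0,0],[0,0,0,0,0,0,0],[0,-0.025,0,0,0,0,0],[0,-0.025,0,0,0,0,0]]]'

```text
time: 12.13
ee_pos: [521.6, -69.3, 95.3]
eef_rot: [0.998, -0.064, 0.001, 0.002]
wrist_force: [-0.5, 0.1, -1.3]
grip_width: 13.5
grip_force: 98.4
```

```bash
python3 lens.py
```

```text
[(np.float64(328.35), np.float64(246.76), 131), (np.float64(322.96), np.float64(213.67), 180)] tri [587.3 -15.5 103.7] [ 1.  -0.2 -1.8] [521.4 -69.2  95. ]
```

Call:
arm_command --rows '[[[0,-0.025,0,0,0,0,0],[0,-0.025,0,0,0,0,0],[0,-0.025,0,0,0,0,0],[0,-0.025,0,0,0,0,0],[0,-0.025,0,0,0,0,0],[0,0,0,0,0,0,0],[0,0,0,0,0,0,0],[0,0,0,0,0,0,0]]]'

```text
time: 12.9
ee_pos: [522.0, -64.5, 94.8]
eef_rot: [0.998, -0.064, 0.0, 0.002]
wrist_force: [-0.6, 0.2, -1.6]
grip_width: 13.7
grip_force: 98.4
```

```bash
python3 lens.py
```

```text
[(np.float64(328.53), np.float64(246.75), 130), (np.float64(321.84), np.float64(213.36), 151)] tri [587.5 -14.  103.5] [ 0.4  0.9 -2. ] [522.  -64.5  94.9]
```

Call:
arm_command --rows '[[[0,-0.025,0,0,0,0,0],[0,-0.025,0,0,0,0,0],[0,-0.025,0,0,0,0,0],[0,-0.025,0,0,0,0,0],[0,0,0,0,0,0,0],[0,0,0,0,0,0,0],[0,0,0,0,0,0,0],[0,0,0,0,0,0,0]]]'

```text
time: 13.67
ee_pos: [522.6, -60.6, 94.9]
eef_rot: [0.998, -0.064, 0.001, 0.002]
wrist_force: [0.0, -1.2, -1.8]
grip_width: 13.6
grip_force: 98.5
```

```bash
python3 lens.py
```

```text
[(np.float64(330.32), np.float64(246.54), 131), (np.float64(319.84), np.float64(213.08), 139)] tri [588.2  -9.9 103. ] [-0.  -2.3 -1.7] [522.6 -60.6  94.9]
```

Call:
arm_command --rows '[[[0,-0.025,0,0,0,0,0],[0,-0.025,0,0,0,0,0],[0,0,0,0,0,0,0],[0,0,0,0,0,0,0],[0,0,0,0,0,0,0],[0,0,0,0,0,0,0],[0,0,0,0,0,0,0],[0,0,0,0,0,0,0]]]'

```text
time: 14.43
ee_pos: [522.8, -58.7, 94.9]
eef_rot: [0.998, -0.064, 0.001, 0.002]
wrist_force: [-0.9, -3.0, 0.3]
grip_width: 13.6
grip_force: 98.7
```

```bash
cat >> lens.py <<'E'
def sil():
    """dark cell silhouette in the scene: left/right bottom corners & width"""
    im=cv2.resize(optics.capture("scene")[225:285,305:355],None,fx=8,fy=8,interpolation=cv2.INTER_CUBIC)
    return im
E
python3 lens.py
python3 - <<'E'
from lens import *
s=optics.capture("scene")[:,:,::-1];cv2.imwrite("pics/c5.png",s)
z=cv2.imread("pics/s3.png")
cv2.imwrite("pics/cmp5.png",np.hstack([crop(z,305,230,50,50,400,400),crop(s,305,230,50,50,400,400)]))
E
```

```text
[(np.float64(331.18), np.float64(246.51), 127), (np.float64(318.79), np.float64(213.05), 136)] tri [588.3  -7.8 102.5] [-0.4 -3.6 -0.4] [522.8 -58.7  94.9]
```

View pics/cmp5.png

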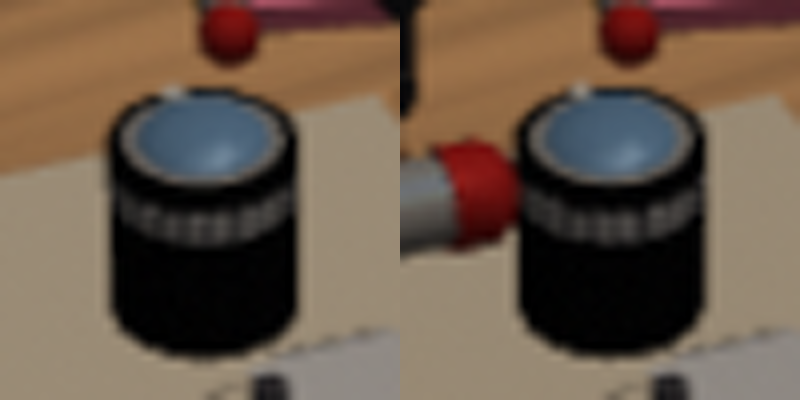

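The bottom of the cell looks level and barely raised, with the whole cell a little to the image right. I'll measure its silhouette numerically.

```bash
cat > sil.py <<'E'
from h import *
def cross(v,i0,th):  # first crossing of th going outward, subpixel
    for i in range(i0,len(v)-1):
        if v[i]<=th<v[i+1]: return i+(th-v[i])/(v[i+1]-v[i])
    return np.nan
def edges(im,cx=330,cy=265):
    g=cv2.GaussianBlur(im,(0,0),0.6).astype(float).sum(2)/3;th=60
    r=[]
    for y in(262,264,266,268):
        R=cross(g[y,cx:],0,th)+cx;L=cx-cross(g[y,:cx+1][::-1],0,th);r.append((L,R))
    b=[cross(g[cy:,x],0,th)+cy for x in(321,324,327,330,333,336)]
    return np.round(r,2).tolist(),np.round(b,2).tolist()
if __name__=="__main__":
    im=optics.capture("scene");r,b=edges(im);print("LR",r,"bot",b)
E
python3 - <<'E'
from sil import *
for f in("scene0","s3","c5"):
    r,b=edges(cv2.imread(f"pics/{f}.png"));print(f,r,b)
S=np.array([583.8,-12,50.]);uy=np.array([.129,.992,0])
print([proj("scene",S+p).round(2).tolist() for p in(uy*25,-uy*25,uy*0)])
E
```

```text
scene0 [[318.39, 341.68], [318.4, 341.69], [318.4, 341.69], [318.49, 341.63]] [271.62, 273.2, 274.05, 274.34, 274.04, 273.28]
s3 [[318.46, 341.62], [318.48, 341.63], [318.47, 341.62], [318.59, 341.56]] [271.52, 273.11, 273.96, 274.25, 273.96, 273.2]
c5 [[319.35, 342.52], [319.36, 342.53], [319.35, 342.52], [319.5, 342.32]] [270.79, 272.78, 273.79, 274.08, 273.95, 273.4]
[[340.71, 264.02], [318.4, 269.18], [329.63, 266.58]]
```

Call:
arm_command --rows '[[[0,-0.025,0,0,0,0,0],[0,-0.025,0,0,0,0,0],[0,0,0,0,0,0,0],[0,0,0,0,0,0,0],[0,0,0,0,0,0,0],[0,0,0,0,0,0,0],[0,0,0,0,0,0,0],[0,0,0,0,0,0,0]]]'

```text
time: 15.25
ee_pos: [523.3, -56.8, 95.0]
eef_rot: [0.998, -0.064, 0.001, 0.002]
wrist_force: [0.4, -4.7, 0.4]
grip_width: 13.9
grip_force: 98.7
```

```bash
python3 lens.py;python3 sil.py
```

```text
[(np.float64(332.12), np.float64(245.91), 123), (np.float64(317.71), np.float64(213.06), 134)] tri [588.1  -5.5 103.1] [-0.6 -4.8  0.8] [523.3 -56.8  95. ]
LR [[319.46, 342.82], [319.46, 342.63], [319.47, 342.54], [319.78, 342.32]] bot [270.07, 272.17, 273.38, 273.82, 273.61, 273.1]
```

Call:
arm_command --rows '[[[0,-0.025,0,0,0,0,0],[0,-0.025,0,0,0,0,0],[0,0,0,0,0,0,0],[0,0,0,0,0,0,0],[0,0,0,0,0,0,0],[0,0,0,0,0,0,0],[0,0,0,0,0,0,0],[0,0,0,0,0,0,0]]]'

```text
time: 16.07
ee_pos: [523.8, -55.5, 95.5]
eef_rot: [0.998, -0.064, 0.001, 0.003]
wrist_force: [-0.5, -6.6, 1.5]
grip_width: 13.2
grip_force: 99.2
```

```bash
python3 lens.py;python3 sil.py
```

```text
[(np.float64(332.78), np.float64(245.7), 123), (np.float64(316.96), np.float64(212.76), 129)] tri [588.7  -4.  103.5] [-2.4 -7.4  1.3] [523.8 -55.5  95.5]
LR [[319.49, 342.99], [319.47, 342.82], [319.47, 342.63], [319.9, 342.33]] bot [269.77, 271.89, 273.35, 273.77, 273.55, 272.9]
```

Call:
arm_command --rows '[[[0,0.1,0,0,0,0,0],[0,0.1,0,0,0,0,0],[0,0.1,0,0,0,0,0],[0,0,0,0,0,0,0],[0,0,0,0,0,0,0],[0,0,0,0,0,0,0],[0,0,0,0,0,0,0],[0,0,0,0,0,0,0]]]'

```text
time: 16.88
ee_pos: [521.7, -66.2, 94.8]
eef_rot: [0.998, -0.064, 0.0, 0.002]
wrist_force: [0.4, -0.0, -1.8]
grip_width: 13.8
grip_force: 98.5
```

```bash
python3 lens.py;python3 sil.py
```

```text
[(np.float64(332.48), np.float64(245.7), 124), (np.float64(319.27), np.float64(213.45), 195)] tri [588.1  -7.  104. ] [ 0.4  0.4 -1.7] [521.7 -66.3  94.9]
LR [[319.46, 342.93], [319.42, 342.67], [319.37, 342.55], [319.87, 342.33]] bot [269.97, 272.03, 273.37, 273.78, 273.56, 272.91]
```

Call:
arm_command --rows '[[[0,0.1,-0.6,0,0,0,0],[0,-0.1,-0.6,0,0,0,0],[0,-0.8,0,0,0,0,0],[0,-0.8,0,0,0,0,0],[0,-0.8,0,0,0,0,0],[0,-0.8,0.2,0,0,0,0],[0,0,0.5,0,0,0,0],[0,0,0.5,0,0,0,0]]]'

```text
time: 17.7
ee_pos: [539.2, 62.4, 95.2]
eef_rot: [0.998, -0.062, 0.002, 0.002]
wrist_force: [0.6, -0.5, -2.5]
grip_width: 13.5
grip_force: 98.5
```

Call:
arm_command --rows '[[[0,0,0,0,0,0,0],[0,0,0,0,0,0,0],[0,0.05,0,0,0,0,0],[0,0.05,0,0,0,0,0],[0,0.05,0,0,0,0,0],[0,0,0,0,0,0,0],[0,0,0,0,0,0,0],[0,0,0,0,0,0,0]]]'

```text
time: 18.37
ee_pos: [537.6, 54.2, 95.0]
eef_rot: [0.998, -0.064, 0.001, 0.002]
wrist_force: [0.1, -0.2, -1.0]
grip_width: 13.8
grip_force: 98.5
```

```bash
python3 lens.py;python3 sil.py
```

```text
[(np.float64(331.4), np.float64(245.97), 121), (np.float64(325.08), np.float64(213.9), 64)] tri [588.7 -15.3 106.2] [-0.6 -0.2 -2.6] [537.4  54.4  94.6]
LR [[318.47, 341.91], [318.47, 341.66], [318.49, 341.58], [318.72, 341.41]] bot [270.82, 272.49, 273.41, 273.82, 273.58, 272.78]
```

```bash
cat > m.py <<'E'
from lens import *; from sil import edges
im=optics.capture("scene");r,b=edges(im)
L=lens();base=np.mean(r[1])-330.05;lx=L[0][0]-330.19;ly=L[0][1]-246.66
tilt=(lx-base)/.458/45*57.3
up=-(ly+0.1*lx/.458*1.0)/.404
o=get_obs();p=o["ee_pos"]
print("tilt(+=right side up) %.1f deg  centre up lens %.1f, bottom %.1f, base shift %.1f"%(tilt,up,(274.3-b[3])/.45,base/.458),"F",o["wrist_force"].round(1),"lat %.1f"%(.129*p[0]+.992*p[1]-62.3),"bot",b,"lens",L[0][:2])
E
echo
```

```text
(no output)
```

Call:
arm_command --rows '[[[0,0.025,0,0,0,0,0],[0,0.025,0,0,0,0,0],[0,0.025,0,0,0,0,0],[0,0.025,0,0,0,0,0],[0,0.025,0,0,0,0,0],[0,0,0,0,0,0,0],[0,0,0,0,0,0,0],[0,0,0,0,0,0,0]]]'

```text
time: 19.18
ee_pos: [536.8, 49.7, 94.6]
eef_rot: [0.998, -0.064, 0.001, 0.002]
wrist_force: [-0.0, 2.9, -0.7]
grip_width: 13.6
grip_force: 98.7
```

```bash
python3 m.py
```

```text
tilt(+=right side up) -0.4 deg  centre up lens -0.0, bottom -0.5, base shift -1.6 F [-0.2  2.7 -0.1] lat 56.2 bot [272.26, 273.81, 274.28, 274.54, 274.06, 273.18] lens (np.float64(329.31), np.float64(246.86))
```

Call:
arm_command --rows '[[[0,0.025,0,0,0,0,0],[0,0.025,0,0,0,0,0],[0,0.025,0,0,0,0,0],[0,0.025,0,0,0,0,0],[0,0.025,0,0,0,0,0],[0,0,0,0,0,0,0],[0,0,0,0,0,0,0],[0,0,0,0,0,0,0]]]'

```text
time: 20.0
ee_pos: [537.1, 46.3, 96.0]
eef_rot: [0.998, -0.064, 0.002, 0.0]
wrist_force: [-0.6, 7.9, 4.5]
grip_width: 13.7
grip_force: 99.6
```

```bash
python3 m.py
```

```text
tilt(+=right side up) -2.9 deg  centre up lens 0.3, bottom -0.5, base shift -2.3 F [-0.7 10.2  3.7] lat 52.9 bot [272.47, 273.85, 274.28, 274.54, 273.88, 272.7] lens (np.float64(328.11), np.float64(246.99))
```

Call:
arm_command --rows '[[[0,0.025,0,0,0,0,0],[0,0.025,0,0,0,0,0],[0,0.025,0,0,0,0,0],[0,0,0,0,0,0,0],[0,0,0,0,0,0,0],[0,0,0,0,0,0,0],[0,0,0,0,0,0,0],[0,0,0,0,0,0,0]]]'

```text
time: 20.82
ee_pos: [536.5, 42.7, 95.3]
eef_rot: [0.998, -0.064, 0.002, 0.001]
wrist_force: [1.5, 6.7, 1.8]
grip_width: 13.3
grip_force: 99.0
```

```bash
python3 m.py
```

```text
tilt(+=right side up) -9.9 deg  centre up lens 2.9, bottom 1.1, base shift -3.7 F [0.4 7.2 1.2] lat 49.3 bot [272.48, 273.51, 273.84, 273.8, 273.48, 272.55] lens (np.float64(324.95), np.float64(246.62))
```

Call:
arm_command --rows '[[[0,-0.1,0,0,0,0,0],[0,-0.1,0,0,0,0,0],[0,-0.1,0,0,0,0,0],[0,-0.1,0,0,0,0,0],[0,0,0,0,0,0,0],[0,0,0,0,0,0,0],[0,0,0,0,0,0,0],[0,0,0,0,0,0,0]]]'

```text
time: 21.63
ee_pos: [537.7, 57.3, 94.4]
eef_rot: [0.998, -0.064, 0.0, 0.002]
wrist_force: [1.0, -0.3, -1.6]
grip_width: 13.7
grip_force: 98.5
```

```bash
python3 m.py
```

```text
tilt(+=right side up) -9.1 deg  centre up lens 3.1, bottom 1.2, base shift -2.7 F [-0.3 -0.8 -1.3] lat 64.0 bot [272.14, 273.26, 273.82, 273.77, 273.48, 272.55] lens (np.float64(325.65), np.float64(246.39))
```

Call:
arm_command --rows '[[[0,0,-0.65,0,0,0,0],[0,0,-0.65,0,0,0,0],[0,0.85,0,0,0,0,0],[0,0.85,0,0,0,0,0],[0,0.85,0,0,0,0,0],[0,0.85,0.2,0,0,0,0],[0,0,0.55,0,0,0,0],[0,0,0.55,0,0,0,0]]]'

```text
time: 22.45
ee_pos: [521.4, -80.0, 96.0]
eef_rot: [0.998, -0.066, 0.003, 0.002]
wrist_force: [-0.5, 0.8, -2.7]
grip_width: 13.5
grip_force: 98.7
```

Call:
arm_command --rows '[[[0,0,0,0,0,0,0],[0,-0.05,0,0,0,0,0],[0,-0.05,0,0,0,0,0],[0,-0.05,0,0,0,0,0],[0,-0.05,0,0,0,0,0],[0,-0.05,0,0,0,0,0],[0,0,0,0,0,0,0],[0,0,0,0,0,0,0]]]'

```text
time: 23.12
ee_pos: [522.1, -67.3, 95.5]
eef_rot: [0.998, -0.064, 0.001, 0.002]
wrist_force: [0.6, 0.2, -1.9]
grip_width: 13.6
grip_force: 98.7
```

```bash
python3 m.py
```

```text
tilt(+=right side up) -8.7 deg  centre up lens 3.4, bottom 1.2, base shift -0.9 F [ 0.3 -0.2 -2.7] lat -61.8 bot [271.11, 272.82, 273.42, 273.77, 273.51, 272.59] lens (np.float64(326.67), np.float64(246.06))
```

Call:
arm_command --rows '[[[0,-0.025,0,0,0,0,0],[0,-0.025,0,0,0,0,0],[0,-0.025,0,0,0,0,0],[0,-0.025,0,0,0,0,0],[0,-0.025,0,0,0,0,0],[0,-0.025,0,0,0,0,0],[0,0,0,0,0,0,0],[0,0,0,0,0,0,0]]]'

```text
time: 23.93
ee_pos: [522.4, -61.4, 94.8]
eef_rot: [0.998, -0.064, 0.0, 0.002]
wrist_force: [-0.6, -1.3, -1.2]
grip_width: 13.7
grip_force: 98.7
```

```bash
python3 m.py
```

```text
tilt(+=right side up) -4.0 deg  centre up lens 5.2, bottom 1.4, base shift 1.6 F [-0.6 -1.8 -1.7] lat -55.9 bot [269.9, 271.55, 273.25, 273.66, 273.47, 272.58] lens (np.float64(329.47), np.float64(244.73))
```

Call:
arm_command --rows '[[[0,-0.025,0,0,0,0,0],[0,-0.025,0,0,0,0,0],[0,-0.025,0,0,0,0,0],[0,-0.025,0,0,0,0,0],[0,0,0,0,0,0,0],[0,0,0,0,0,0,0],[0,0,0,0,0,0,0],[0,0,0,0,0,0,0]]]'

```text
time: 24.75
ee_pos: [522.7, -57.3, 94.6]
eef_rot: [0.998, -0.064, 0.0, 0.002]
wrist_force: [-1.2, -0.9, -1.4]
grip_width: 13.8
grip_force: 98.6
```

```bash
python3 m.py
```

```text
tilt(+=right side up) 2.9 deg  centre up lens 7.4, bottom 1.5, base shift 2.2 F [ 0.1 -0.7 -2.3] lat -51.8 bot [268.21, 269.92, 273.17, 273.64, 273.43, 272.53] lens (np.float64(332.22), np.float64(243.21))
```

Call:
arm_command --rows '[[[0,0.1,0,0,0,0,0],[0,0.1,0,0,0,0,0],[0,0.1,0,0,0,0,0],[0,0.1,0,0,0,0,0],[0,0,0,0,0,0,0],[0,0,0,0,0,0,0],[0,0,0,0,0,0,0],[0,0,0,0,0,0,0]]]'

```text
time: 25.57
ee_pos: [520.8, -73.3, 94.9]
eef_rot: [0.998, -0.064, 0.0, 0.002]
wrist_force: [-0.3, 0.1, -0.9]
grip_width: 13.7
grip_force: 98.7
```

```bash
python3 m.py;python3 - <<'E'
from lens import *
s=optics.capture("scene")[:,:,::-1];cv2.imwrite("pics/c6.png",s)
z=cv2.imread("pics/s3.png")
cv2.imwrite("pics/cmp6.png",np.hstack([crop(z,305,230,50,50,400,400),crop(s,305,230,50,50,400,400)]))
E
```

```text
tilt(+=right side up) 3.1 deg  centre up lens 7.1, bottom 1.5, base shift 0.6 F [ 0.4 -0.  -2. ] lat -67.8 bot [268.5, 270.8, 273.24, 273.64, 273.45, 272.53] lens (np.float64(331.58), np.float64(243.48))
```

View pics/cmp6.png

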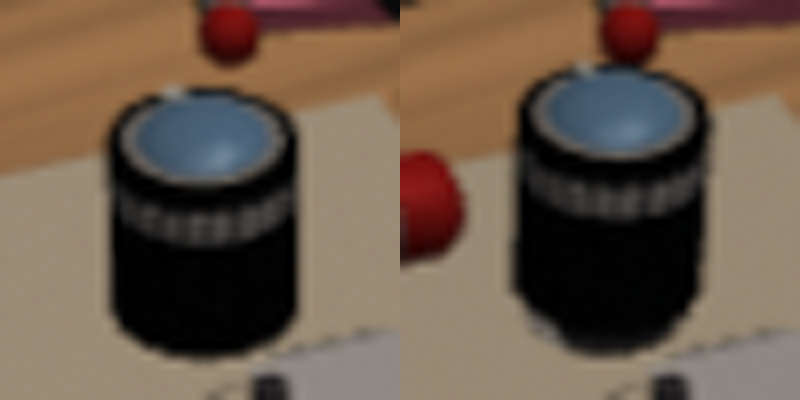

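The cell in the right crop stands about 26 crop pixels (about 8 mm) higher and tilts slightly with its right side up. One more left tap should do it.

Call:
arm_command --rows '[[[0,0,-0.65,0,0,0,0],[0,0,-0.65,0,0,0,0],[0,-0.85,0,0,0,0,0],[0,-0.85,0,0,0,0,0],[0,-0.85,0,0,0,0,0],[0,-0.8,0.2,0,0,0,0],[0,0,0.55,0,0,0,0],[0,0,0.55,0,0,0,0]]]'

```text
time: 26.43
ee_pos: [539.2, 61.5, 95.3]
eef_rot: [0.998, -0.062, 0.002, 0.002]
wrist_force: [0.0, -0.5, -1.9]
grip_width: 14.0
grip_force: 98.7
```

Call:
arm_command --rows '[[[0,0,0,0,0,0,0],[0,0.05,0,0,0,0,0],[0,0.05,0,0,0,0,0],[0,0.05,0,0,0,0,0],[0,0.05,0,0,0,0,0],[0,0,0,0,0,0,0],[0,0,0,0,0,0,0],[0,0,0,0,0,0,0]]]'

```text
time: 27.1
ee_pos: [537.3, 51.3, 95.1]
eef_rot: [0.998, -0.064, 0.001, 0.002]
wrist_force: [0.5, 1.8, -1.3]
grip_width: 13.5
grip_force: 98.7
```

```bash
python3 m.py
```

```text
tilt(+=right side up) -0.4 deg  centre up lens 6.6, bottom 1.5, base shift -0.4 F [-0.1  0.5 -1.6] lat 58.1 bot [269.65, 271.57, 273.26, 273.63, 273.42, 272.52] lens (np.float64(329.84), np.float64(244.05))
```

Call:
arm_command --rows '[[[0,0.025,0,0,0,0,0],[0,0.025,0,0,0,0,0],[0,0.025,0,0,0,0,0],[0,0.025,0,0,0,0,0],[0,0,0,0,0,0,0],[0,0,0,0,0,0,0],[0,0,0,0,0,0,0],[0,0,0,0,0,0,0]]]'

```text
time: 27.92
ee_pos: [536.5, 47.6, 94.5]
eef_rot: [0.998, -0.064, 0.001, 0.002]
wrist_force: [0.3, 2.4, -1.2]
grip_width: 13.6
grip_force: 98.9
```

```bash
python3 m.py
```

```text
tilt(+=right side up) -2.5 deg  centre up lens 7.0, bottom 1.6, base shift -3.0 F [-0.2  2.6 -0.6] lat 54.1 bot [270.51, 272.36, 273.25, 273.6, 273.42, 272.5] lens (np.float64(327.93), np.float64(244.34))
```

Call:
arm_command --rows '[[[0,0.025,0,0,0,0,0],[0,0.025,0,0,0,0,0],[0,0.025,0,0,0,0,0],[0,0,0,0,0,0,0],[0,0,0,0,0,0,0],[0,0,0,0,0,0,0],[0,0,0,0,0,0,0],[0,0,0,0,0,0,0]]]'

```text
time: 28.73
ee_pos: [536.0, 44.5, 94.4]
eef_rot: [0.998, -0.064, 0.0, 0.002]
wrist_force: [0.0, 1.6, -1.3]
grip_width: 13.9
grip_force: 98.6
```

```bash
python3 m.py
```

```text
tilt(+=right side up) -8.9 deg  centre up lens 8.3, bottom 1.5, base shift -4.1 F [ 0.1  1.7 -0.3] lat 51.0 bot [270.73, 272.19, 273.25, 273.61, 273.41, 272.5] lens (np.float64(325.1), np.float64(244.41))
```

Call:
arm_command --rows '[[[0,-0.1,0,0,0,0,0],[0,-0.1,0,0,0,0,0],[0,-0.1,0,0,0,0,0],[0,-0.1,0,0,0,0,0],[0,0,0,0,0,0,0],[0,0,0,0,0,0,0],[0,0,0,0,0,0,0],[0,0,0,0,0,0,0]]]'

```text
time: 29.55
ee_pos: [538.1, 60.4, 94.5]
eef_rot: [0.998, -0.064, 0.0, 0.002]
wrist_force: [0.0, -0.2, -2.0]
grip_width: 13.8
grip_force: 98.7
```

```bash
python3 m.py
```

```text
tilt(+=right side up) -9.0 deg  centre up lens 8.1, bottom 1.5, base shift -2.1 F [ 0.8 -0.  -2.6] lat 67.0 bot [270.26, 271.64, 273.26, 273.61, 273.41, 272.49] lens (np.float64(326.02), np.float64(244.28))
```

Call:
arm_command --rows '[[[0,0,-0.65,0,0,0,0],[0,0,-0.65,0,0,0,0],[0,0.85,0,0,0,0,0],[0,0.85,0,0,0,0,0],[0,0.85,0,0,0,0,0],[0,0.9,0.2,0,0,0,0],[0,0,0.55,0,0,0,0],[0,0,0.55,0,0,0,0]]]'

```text
time: 30.37
ee_pos: [521.6, -79.1, 96.0]
eef_rot: [0.998, -0.066, 0.003, 0.002]
wrist_force: [0.5, 0.6, -1.9]
grip_width: 13.5
grip_force: 98.8
```

Call:
arm_command --rows '[[[0,0,0,0,0,0,0],[0,-0.05,0,0,0,0,0],[0,-0.05,0,0,0,0,0],[0,-0.05,0,0,0,0,0],[0,-0.05,0,0,0,0,0],[0,-0.05,0,0,0,0,0],[0,-0.05,0,0,0,0,0],[0,0,0,0,0,0,0]]]'

```text
time: 31.03
ee_pos: [522.5, -64.3, 95.5]
eef_rot: [0.998, -0.064, 0.001, 0.002]
wrist_force: [0.2, -1.1, -0.6]
grip_width: 14.0
grip_force: 98.8
```

```bash
python3 m.py
```

```text
tilt(+=right side up) -6.7 deg  centre up lens 8.1, bottom 1.5, base shift 0.2 F [-0.4 -1.4 -1.3] lat -59.0 bot [269.7, 271.23, 273.12, 273.64, 273.44, 272.53] lens (np.float64(327.86), np.float64(243.91))
```

Call:
arm_command --rows '[[[0,-0.025,0,0,0,0,0],[0,-0.025,0,0,0,0,0],[0,-0.025,0,0,0,0,0],[0,-0.025,0,0,0,0,0],[0,-0.025,0,0,0,0,0],[0,0,0,0,0,0,0],[0,0,0,0,0,0,0],[0,0,0,0,0,0,0]]]'

```text
time: 31.85
ee_pos: [522.5, -59.4, 94.7]
eef_rot: [0.998, -0.064, 0.0, 0.002]
wrist_force: [-0.3, -1.6, -2.6]
grip_width: 13.7
grip_force: 98.8
```

```bash
python3 m.py
```

```text
tilt(+=right side up) -1.5 deg  centre up lens 9.6, bottom 1.5, base shift 2.1 F [-0.5 -1.3 -0.9] lat -53.9 bot [267.91, 269.67, 273.02, 273.62, 273.43, 272.52] lens (np.float64(330.6), np.float64(242.7))
```

Call:
arm_command --rows '[[[0,-0.025,0,0,0,0,0],[0,-0.025,0,0,0,0,0],[0,0,0,0,0,0,0],[0,0,0,0,0,0,0],[0,0.1,0,0,0,0,0],[0,0.1,0,0,0,0,0],[0,0.1,0,0,0,0,0],[0,0,0,0,0,0,0]]]'

```text
time: 32.67
ee_pos: [521.3, -70.1, 94.9]
eef_rot: [0.998, -0.064, 0.0, 0.002]
wrist_force: [0.3, -0.4, -0.7]
grip_width: 13.7
grip_force: 98.8
```

```bash
python3 m.py
```

```text
tilt(+=right side up) 2.9 deg  centre up lens 10.4, bottom 1.5, base shift 0.8 F [-0.8 -0.5 -1.9] lat -64.0 bot [267.37, 269.8, 273.17, 273.64, 273.43, 272.52] lens (np.float64(331.63), np.float64(242.13))
```

The cell is about 10 mm up and near level. Next I'll return the mallet to the mat.

Run:
```python
import plan
from plan import *
plan.SAG=0.5
go([((520,-72,155),-7.4,0,3),((515,100,150),-3,0,5),((472,302,100),2.5,0,6),((472,302,35),2.5,0,6),((472,302,29),2.5,0,4)],.05)
```

```text
[[[0,0,-0.5,0,0,0,0],[0,0.05,-0.5,0,0,0,0],[0,0,-0.5,0.05,0,0,0],[-0.15,-0.85,0.05,0,0,-0.2,0],[-0.1,-0.85,0,0,0,-0.2,0],[-0.15,-0.85,0.05,0,0,-0.25,0],[-0.1,-0.85,0,0,0,-0.2,0],[-0.05,-0.85,0.05,0,0,-0.25,0]]]
[[[-0.25,-0.85,0.2,0,0,-0.25,0],[-0.2,-0.8,0.2,0,0,-0.2,0],[-0.2,-0.85,0.2,0,0,-0.25,0],[-0.2,-0.85,0.2,0,0,-0.2,0],[-0.15,-0.85,0.25,0,0,-0.25,0],[-0.15,-0.85,0.2,0,0,-0.2,0],[0,0,0.25,0,0,0,0],[0,0,0.3,0,0,0,0]]]
[[[0,0,0.25,0,0,0,0],[0,0,0.25,0,0,0,0],[0,0,0.3,0,0,0,0],[0,0,0.25,0,0,0,0],[0,0,0.05,0,0,0,0],[0,0,0.05,0,0,0,0],[0,0,0,0,0,0,0],[0,0,0.05,0,0,0,0]]]
end [472.5 302.8  29.4] [-3.141e+00 -6.700e-02 -2.000e-03]
```

Call:
arm_command --rows '[[[0,0,-0.5,0,0,0,0],[0,0.05,-0.5,0,0,0,0],[0,0,-0.5,0,0,0,0],[-0.15,-0.85,0.05,0,0,-0.2,0],[-0.1,-0.85,0,0,0,-0.2,0],[-0.15,-0.85,0.05,0,0,-0.25,0],[-0.1,-0.85,0,0,0,-0.2,0],[-0.05,-0.85,0.05,0,0,-0.25,0]]]'

```text
time: 33.48
ee_pos: [515.6, 101.8, 148.6]
eef_rot: [1.0, -0.025, 0.001, 0.002]
wrist_force: [0.9, -0.2, -2.5]
grip_width: 13.6
grip_force: 98.8
```

Call:
arm_command --rows '[[[-0.25,-0.85,0.2,0,0,-0.25,0],[-0.2,-0.8,0.2,0,0,-0.2,0],[-0.2,-0.85,0.2,0,0,-0.25,0],[-0.2,-0.85,0.2,0,0,-0.2,0],[-0.15,-0.85,0.25,0,0,-0.25,0],[-0.15,-0.85,0.2,0,0,-0.2,0],[0,0,0.25,0,0,0,0],[0,0,0.3,0,0,0,0]]]'

```text
time: 34.15
ee_pos: [472.0, 304.5, 75.5]
eef_rot: [1.0, 0.023, 0.001, 0.001]
wrist_force: [-0.3, 0.2, -1.8]
grip_width: 13.8
grip_force: 98.8
```

Call:
arm_command --rows '[[[0,0,0.25,0,0,0,0],[0,0,0.25,0,0,0,0],[0,0,0.3,0,0,0,0],[0,0,0.25,0,0,0,0],[0,0,0.05,0,0,0,0],[0,0,0.05,0,0,0,0],[0,0,0,0,0,0,0],[0,0,0,0,0,0,0]]]'

```text
time: 34.82
ee_pos: [472.9, 302.4, 30.1]
eef_rot: [1.0, 0.021, 0.001, 0.002]
wrist_force: [-0.4, -0.8, -1.4]
grip_width: 13.8
grip_force: 98.8
```

Call:
arm_command --rows '[[[0,0,0.05,0,0,0,0],[0,0,0.05,0,0,0,0],[0,0,0.05,0,0,0,0],[0,0,0.025,0,0,0,0],[0,0,0,0,0,0,0],[0,0,0,0,0,0,0],[0,0,0,0,0,0,0],[0,0,0,0,0,0,0]]]'

```text
time: 35.48
ee_pos: [472.4, 302.4, 22.7]
eef_rot: [1.0, 0.021, 0.0, 0.002]
wrist_force: [0.4, -0.5, -2.3]
grip_width: 13.9
grip_force: 98.8
```

Call:
arm_command --rows '[[[0,0,0.025,0,0,0,0],[0,0,0.025,0,0,0,0],[0,0,0,0,0,0,0],[0,0,0,0,0,0,0],[0,0,0,0,0,0,0],[0,0,0,0,0,0,0],[0,0,0,0,0,0,0],[0,0,0,0,0,0,0]]]'

```text
time: 36.15
ee_pos: [472.5, 302.5, 22.1]
eef_rot: [1.0, 0.022, 0.0, 0.002]
wrist_force: [-2.7, -1.7, 7.0]
grip_width: 13.8
grip_force: 100.1
```

Call:
arm_command --rows '[[[0,0,0,0,0,0,100],[0,0,0,0,0,0,100],[0,0,0,0,0,0,100],[0,0,0,0,0,0,100],[0,0,0,0,0,0,100],[0,0,-0.3,0,0,0,100],[0,0,-0.6,0,0,0,100],[0,0,-0.9,0,0,0,100]]]'

```text
time: 36.82
ee_pos: [469.8, 301.5, 90.5]
eef_rot: [1.0, 0.021, -0.003, 0.003]
wrist_force: [0.7, 0.7, -0.4]
grip_width: 85.5
grip_force: 0.0
```

Run:
```python
import plan
from plan import *
plan.SAG=.5
ux=np.array([np.cos(np.radians(-7.4)),np.sin(np.radians(-7.4))])
go([((480,280,190),2.5,100,4),((560,60,200),-5,100,6),((585.5,-11.5,200),-7.4,100,4)],.05)
```

```text
[[[0.05,0.15,-0.6,0,0,0,100],[0.05,0.15,-0.65,0.05,0.05,0,100],[0.05,0.1,-0.6,0,0,0,100],[0.05,0.15,-0.6,0.05,0.05,0,100],[0.3,0.95,-0.05,0,0,0.3,100],[0.3,0.9,-0.05,0,0,0.3,100],[0.35,0.9,-0.05,0,0,0.3,100],[0.35,0.95,-0.05,0,0,0.3,100]]]
[[[0.4,0.9,-0.05,0,0,0.35,100],[0.4,0.9,-0.05,0,0,0.3,100],[0.2,0.45,0,0,0,0.15,100],[0.2,0.4,0,0,0,0.15,100],[0.2,0.45,0,0,0,0.15,100],[0.2,0.4,0,0,0,0.15,100],[0,0,0,0,0,0,100],[0,0,0,0,0,0,100]]]
end [585.9 -11.7 200.9] [-3.134e+00  2.010e-01 -1.000e-03]
```

Call:
arm_command --rows '[[[0.05,0.15,-0.6,0,0,0,100],[0.05,0.15,-0.65,0,0,0,100],[0.05,0.1,-0.6,0,0,0,100],[0.05,0.15,-0.6,0,0,0,100],[0.3,0.95,-0.05,0,0,0.3,100],[0.3,0.9,-0.05,0,0,0.3,100],[0.35,0.9,-0.05,0,0,0.3,100],[0.35,0.95,-0.05,0,0,0.3,100]]]'

```text
time: 37.48
ee_pos: [535.2, 132.8, 200.7]
eef_rot: [1.0, -0.02, 0.001, 0.002]
wrist_force: [1.0, -0.3, 0.3]
grip_width: 85.3
grip_force: 0.0
```

```bash
python3 m.py
python3 - <<'E'
from h import *
s=optics.capture("scene")[:,:,::-1];t=optics.capture("top")[:,:,::-1]
cv2.imwrite("pics/t7.png",t)
cv2.imwrite("pics/g7.png",np.hstack([crop(s,300,170,160,160,400,400),crop(t,140,200,200,200,400,400)]))
E
```

```text
tilt(+=right side up) 2.9 deg  centre up lens 10.5, bottom 1.4, base shift 0.9 F [-1.5  1.  -0.3] lat 137.3 bot [267.41, 269.84, 273.19, 273.65, 273.46, 272.54] lens (np.float64(331.62), np.float64(242.12))
```

View pics/g7.png

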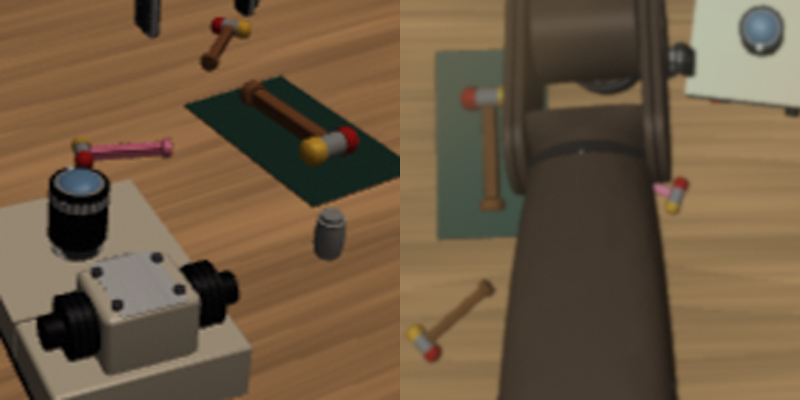

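Mallet lies on the mat, cell stands raised with its spigot visible; the bystanders are undisturbed. I'll go grasp the cell.

Run:
```python
import plan
from plan import *
plan.SAG=.3
go([((575,20,190),-7.4,100,4),((585.5,-11.5,150),-7.4,100,2),((585.5,-11.5,100),-7.4,100,3),((585.5,-11.5,87),-7.4,100,3),((585.5,-11.5,87),-7.4,100,4)],.025)
```

```text
[[[0.275,0.7,0.075,0,0,0.325,100],[0.3,0.7,0.05,0.025,0,0.3,100],[0.325,0.675,0.075,0,0,0.325,100],[0.325,0.7,0.05,0.025,-0.025,0.3,100],[0.175,0.375,0.5,0,0,0,100],[0.175,0.35,0.5,0,0,0,100],[0,0,0.425,0,0,0,100],[0,0,0.4,0,0,0,100]]]
[[[0,0.025,0.425,0,0,0,100],[0,0,0.1,0,0,0,100],[0,0,0.125,0,0,0,100],[0,0,0.1,0,0,0,100],[0,0,0,0,0,0,100],[0,0,0,0,0,0,100],[0,0,0,0,0,0,100],[0,0,0,0,0,0,100]]]
end [585.2 -11.9  87.2] [-3.134e+00  2.020e-01  1.000e-03]
```

Call:
arm_command --rows '[[[0.275,0.7,0.075,0,0,0.325,100],[0.3,0.7,0.05,0,0,0.3,100],[0.325,0.675,0.075,0,0,0.325,100],[0.325,0.7,0.05,0,0,0.3,100],[0.175,0.375,0.5,0,0,0,100],[0.175,0.35,0.5,0,0,0,100],[0,0,0.425,0,0,0,100],[0,0,0,0,0,0,100]]]'

```text
time: 38.4
ee_pos: [582.9, -9.9, 128.4]
eef_rot: [0.998, -0.064, -0.004, 0.001]
wrist_force: [-1.4, 0.7, 0.1]
grip_width: 85.5
grip_force: 0.0
```

```bash
python3 m.py
python3 - <<'E'
import plan
from plan import *
plan.SAG=.3
o=get_obs();print(o["ee_pos"],o["eef_rot"])
go([((585.5,-11.5,100),-7.4,100,2),((585.5,-11.5,87),-7.4,100,2)],.025)
E
```

```text
[585.83701548  -9.81910314 133.44782675] [ 9.98012383e-01 -6.29933582e-02  7.32183197e-04  1.60781540e-03]
[[[0,0.025,0.425,0.025,0,0.025,100],[0,0.025,0.425,0.025,-0.025,0.025,100],[0,0,0.15,0,0,0,100],[0,0,0.175,0,0,0,100],[0,0,0,0,0,0,100],[0,0,0,0,0,0,100],[0,0,0,0,0,0,100],[0,0,0,0,0,0,100]]]
end [585.6 -11.9  86.8] [-3.135  0.203  0.   ]Traceback (most recent call last):
  File "m.py", line 3, in <module>
    L=lens();base=np.mean(r[1])-330.05;lx=L[0][0]-330.19;ly=L[0][1]-246.66
  File "lens.py", line 11, in lens
    i=1+np.argmax(st[1:,4]);w=w*(l==i)
        ~~~~~~~~~^^^^^^^^^^
    return _wrapfunc(a, 'argmax', axis=axis, out=out, **kwds)
    return bound(*args, **kwds)
ValueError: attempt to get argmax of an empty sequence
```

Call:
arm_command --rows '[[[0,0.025,0.425,0,0,0,100],[0,0.025,0.425,0,0,0,100],[0,0,0.15,0,0,0,100],[0,0,0.175,0,0,0,100],[0,0,0,0,0,0,50],[0,0,0,0,0,0,30],[0,0,0,0,0,0,30],[0,0,0,0,0,0,30]]]' --force 70

```text
time: 39.22
ee_pos: [586.4, -13.2, 87.3]
eef_rot: [0.998, -0.064, 0.002, 0.002]
wrist_force: [-1.7, 0.7, 4.6]
grip_width: 48.7
grip_force: 71.9
```

Call:
arm_command --rows '[[[0,0,0,0,0,0,30],[0,0,0,0,0,0,30],[0,0,0,0,0,0,30],[0,0,-0.05,0,0,0,30],[0,0,-0.1,0,0,0,30],[0,0,-0.15,0,0,0,30],[0,0,-0.2,0,0,0,30],[0,0,-0.2,0,0,0,30]]]'

```text
time: 39.88
ee_pos: [584.3, -13.3, 113.4]
eef_rot: [0.998, -0.064, -0.001, 0.002]
wrist_force: [-0.1, -0.1, -1.6]
grip_width: 48.8
grip_force: 73.6
```

Run:
```python
import plan
from plan import *
plan.SAG=.3
go([((584,-20,160),-7.4,30,2),((464.5,-288.5,160),-16.8,30,9),((464.5,-288.5,110),-16.8,30,3)],.05)
```

```text
[[[0,0.1,-0.6,0.05,0,0,30],[0,0.05,-0.55,0,0.05,0,30],[-0.25,0.8,0,0,0,0.25,30],[-0.2,0.75,0,0,0,0.25,30],[-0.2,0.8,0,0,0,0.25,30],[-0.2,0.8,0,0,0,0.25,30],[-0.2,0.8,0,0,0,0.25,30],[-0.15,0.8,0,0,0,0.3,30]]]
[[[-0.15,0.8,0,0,0,0.25,30],[-0.1,0.8,0,0,0,0.3,30],[-0.15,0.85,0,0,0,0.25,30],[0,0,0.4,0,0,0,30],[0,0,0.45,0,0,0,30],[0,0,0.4,0,0,0,30],[0,0,0,0,0,0,30],[0,0,0,0,0,0,30]]]
end [ 463.8 -289.1  109.6] [ 3.108e+00 -4.570e-01  2.000e-03]
```

Call:
arm_command --rows '[[[0,0.1,-0.6,0,0,0,30],[0,0.05,-0.55,0,0,0,30],[-0.25,0.8,0,0,0,0.25,30],[-0.2,0.75,0,0,0,0.25,30],[-0.2,0.8,0,0,0,0.25,30],[-0.2,0.8,0,0,0,0.25,30],[-0.2,0.8,0,0,0,0.25,30],[-0.15,0.8,0,0,0,0.3,30]]]'

```text
time: 40.55
ee_pos: [503.2, -199.2, 160.7]
eef_rot: [0.993, -0.118, -0.0, 0.002]
wrist_force: [0.6, -0.1, -2.0]
grip_width: 48.4
grip_force: 73.7
```

Call:
arm_command --rows '[[[-0.15,0.8,0,0,0,0.25,30],[-0.1,0.8,0,0,0,0.3,30],[-0.15,0.85,0,0,0,0.25,30],[0,0,0.4,0,0,0,30],[0,0,0.45,0,0,0,30],[0,0,0.3,0,0,0,30],[0,0,0,0,0,0,30],[0,0,0,0,0,0,30]]]'

```text
time: 41.22
ee_pos: [464.0, -288.3, 113.9]
eef_rot: [0.989, -0.145, -0.001, 0.001]
wrist_force: [0.4, 0.4, -1.8]
grip_width: 48.5
grip_force: 73.9
```

Run:
```python
from h import *
s=optics.capture("scene")[:,:,::-1];t=optics.capture("top")[:,:,::-1]
cv2.imwrite("pics/s8.png",s);cv2.imwrite("pics/t8.png",t)
cv2.imwrite("pics/g8.png",np.hstack([crop(s,145,220,90,90,500,500),crop(t,400,225,80,80,300,300) if 0 else cv2.copyMakeBorder(crop(t,400,225,80,80,300,300),0,200,0,0,0)]))
o=get_obs();print(o["ee_pos"],o["eef_rot"],o["wrist_force"],o["grip_width"])
```

```text
[ 465.21190218 -289.09959736  115.59336404] [ 0.98940422 -0.1451686   0.00110307  0.00203824] [-0.01992094 -0.53250545 -1.65168603] 48.65005435352966
```

View pics/g8.png

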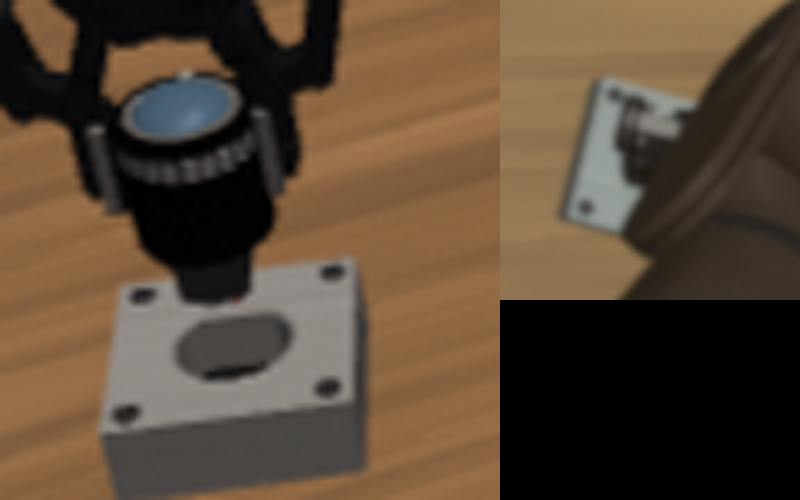

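In the scene crop the cell hangs in the grip with its lens centre at (180,105), its shoulder centre near (207,232) and its spigot end near (213,290). The nest mouth is at (233,345). I'll compare these with where an upright axis would appear.

Run:
```python
from h import *
np.set_printoptions(precision=1,suppress=True)
f=lambda x,y:np.array((145+x*.18,220+y*.18)); g=lambda p:(np.array(p)-[145,220])/.18
T=np.array([464.8,-288.8,0])
for z,n in((140,"lens"),(88,"shoulder"),(64,"spig"),(34,"mouthTCP")): print(n,g(proj("scene",T+[0,0,z])))
c=np.array([464.5,-288.5,34]);print("mouth block",g(proj("scene",c)))
print("mouth from px",ray("scene",f(233,345),34))
print("lens ray",ray("scene",f(180,105),140),"shoulder ray",ray("scene",f(207,232),88),"spigot ray",ray("scene",f(213,287),64))
s=cv2.imread("pics/s8.png");h=cv2.cvtColor(s,cv2.COLOR_BGR2HSV)
roi=s[225:260,160:195].astype(float);w=np.clip(roi[:,:,0]-roi[:,:,2]-12,0,60);ys,xs=np.mgrid[225:260,160:195]
L=((w*xs).sum()/w.sum(),(w*ys).sum()/w.sum());print("lens",L,g(L),ray("scene",L,140))
u=np.array([np.cos(np.radians(-16.8)),np.sin(np.radians(-16.8)),0]);v=np.array([-u[1],u[0],0])
for n,d in(("+x",u),("+y",v)): print(n,"per 10mm crop px",g(proj("scene",T+[0,0,88]+10*d))-g(proj("scene",T+[0,0,88])))
```

```text
lens [176.1 102.1]
shoulder [202.7 220.9]
spig [214.4 273.4]
mouthTCP [228.7 337.1]
mouth block [229.3 336.4]
mouth from px [ 470.3 -288.5   34. ]
lens ray [ 467.4 -288.   140. ] shoulder ray [ 472.5 -289.    88. ] spigot ray [ 472.9 -291.2   64. ]
lens (np.float64(177.13439823740018), np.float64(238.81575323602314)) [178.5 104.5] [ 466.8 -288.4  140. ]
+x per 10mm crop px [-1.8 15.9]
+y per 10mm crop px [28.  -3.3]
```

Call:
arm_command --rows '[[[0,0,0.2,0,0,0,30],[0,0,0.2,0,0,0,30],[0,0,0.2,0,0,0,30],[0,0,0.1,0,0,0,30],[0,0,0.05,0,0,0,30],[0,0,0.05,0,0,0,30],[0,0,0.05,0,0,0,30],[0,0,0,0,0,0,30]]]'

```text
time: 41.98
ee_pos: [464.5, -289.2, 80.3]
eef_rot: [0.989, -0.146, 0.0, 0.002]
wrist_force: [0.6, -0.1, -2.1]
grip_width: 48.5
grip_force: 73.9
```

Call:
arm_command --rows '[[[0,0,0.05,0,0,0,30],[0,0,0.05,0,0,0,30],[0,0,0.05,0,0,0,30],[0,0,0,0,0,0,30],[0,0,0,0,0,0,30],[0,0,0,0,0,0,30],[0,0,0,0,0,0,30],[0,0,0,0,0,0,30]]]'

```text
time: 42.65
ee_pos: [464.7, -289.3, 74.7]
eef_rot: [0.989, -0.146, 0.001, 0.002]
wrist_force: [1.0, 0.2, -0.7]
grip_width: 48.7
grip_force: 73.9
```

Call:
arm_command --rows '[[[0,0,0.05,0,0,0,30],[0,0,0.05,0,0,0,30],[0,0,0.05,0,0,0,30],[0,0,0.05,0,0,0,30],[0,0,0,0,0,0,30],[0,0,0,0,0,0,30],[0,0,0,0,0,0,30],[0,0,0,0,0,0,30]]]'

```text
time: 43.32
ee_pos: [464.7, -289.3, 66.7]
eef_rot: [0.989, -0.146, 0.001, 0.002]
wrist_force: [-0.5, -0.2, -1.2]
grip_width: 48.5
grip_force: 73.9
```

Call:
arm_command --rows '[[[0,0,0.05,0,0,0,30],[0,0,0.05,0,0,0,30],[0,0,0,0,0,0,30],[0,0,0,0,0,0,30],[0,0,0,0,0,0,30],[0,0,0,0,0,0,30],[0,0,0,0,0,0,30],[0,0,0,0,0,0,30]]]'

```text
time: 43.98
ee_pos: [464.7, -289.3, 62.7]
eef_rot: [0.989, -0.146, 0.001, 0.002]
wrist_force: [0.2, 0.4, -2.8]
grip_width: 49.1
grip_force: 73.9
```

Call:
arm_command --rows '[[[0,0,0.025,0,0,0,30],[0,0,0.025,0,0,0,30],[0,0,0.025,0,0,0,30],[0,0,0,0,0,0,30],[0,0,0,0,0,0,30],[0,0,0,0,0,0,30],[0,0,0,0,0,0,30],[0,0,0,0,0,0,30]]]'

```text
time: 44.65
ee_pos: [464.8, -289.4, 61.6]
eef_rot: [0.989, -0.145, 0.0, 0.002]
wrist_force: [-4.1, 2.8, 9.6]
grip_width: 48.5
grip_force: 75.1
```

Call:
arm_command --rows '[[[0,0,0,0,0,0,60],[0,0,0,0,0,0,80],[0,0,0,0,0,0,100],[0,0,0,0,0,0,100],[0,0,0,0,0,0,100],[0,0,-0.3,0,0,0,100],[0,0,-0.6,0,0,0,100],[0,0,-0.9,0,0,0,100]]]'

```text
time: 45.32
ee_pos: [462.6, -287.3, 129.5]
eef_rot: [0.989, -0.146, -0.003, -0.001]
wrist_force: [0.5, 0.0, 0.2]
grip_width: 85.5
grip_force: 0.0
```

Call:
arm_command --rows '[[[0,0,-0.9,0,0,0,100],[0,0,-0.7,0,0,0,100],[-0.3,0.9,0,0,0,0,100],[-0.3,0.9,0,0,0,0,100],[-0.3,0.9,0,0,0,0,100],[-0.3,0.9,0,0,0,0,100],[0,0.5,0,0,0,0,100],[0,0,0,0,0,0,100]]]'

```text
time: 45.98
ee_pos: [369.6, -435.7, 197.4]
eef_rot: [0.989, -0.148, 0.001, 0.003]
wrist_force: [0.1, 0.1, 0.7]
grip_width: 85.6
grip_force: 0.0
```

Run:
```python
from h import *
np.set_printoptions(precision=1,suppress=True)
s=optics.capture("scene")[:,:,::-1];t=optics.capture("top")[:,:,::-1]
cv2.imwrite("pics/s9.png",s);cv2.imwrite("pics/t9.png",t)
b=np.vstack([crop(t,140,130,320,200,400,250),crop(t,405,230,75,75,250,250)[:, :].copy() if 0 else cv2.copyMakeBorder(crop(t,405,230,75,75,250,250),0,0,0,150,0)])
cv2.imwrite("pics/g9.png",np.hstack([crop(s,150,230,75,94,400,500),b]))
o=get_obs();print(o["time"],o["ee_pos"],o["wrist_force"])
```

```text
46.0833 [ 371.  -432.4  196.5] [-0.  -0.5  0.5]
```

View pics/g9.png

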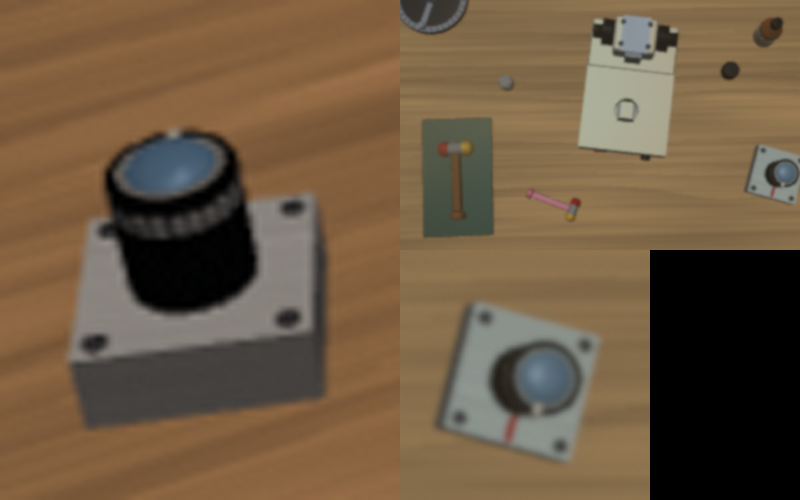

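The cell stands in the block with its index at the red line, and the mallet and bystanders are in place. A quick numeric check that it is home, then hand in.

Run:
```python
from h import *
np.set_printoptions(precision=1,suppress=True)
def c(f,x0,y0,x1,y1):
    im=cv2.imread(f"pics/{f}.png").astype(float)[y0:y1,x0:x1];w=np.clip(im[:,:,0]-im[:,:,2]-12,0,60)
    k,l,st,_=cv2.connectedComponentsWithStats((w>5).astype(np.uint8));w=w*(l==1+np.argmax(st[1:,4]));ys,xs=np.mgrid[y0:y1,x0:x1]
    return (w*xs).sum()/w.sum(),(w*ys).sum()/w.sum()
a=c("s9",165,245,205,280);b=c("t9",430,250,465,285);a0=c("s3",308,226,352,262);b0=c("t3",302,196,342,232)
print("now",tri(a,b),"ref on foot (z 102)",tri(a0,b0))
print("at z86: scene",ray("scene",a,86),"top",ray("top",b,86))
f=lambda x,y:(405+(x-400)*.3,230+(y-250)*.3)
i=ray("top",f(539,409),86);o=ray("top",b,86);r1,r2=ray("top",f(515,415),34),ray("top",f(509,440),34)
for p,q in((o,i),(r1,r2)): d=p-q;print("yaw",np.degrees(np.arctan2(d[1],d[0])))
```

```text
now [ 465.6 -289.3   86.5] ref on foot (z 102) [587.1 -11.7 102.5]
at z86: scene [ 465.  -289.1   86. ] top [ 465.6 -289.4   86. ]
yaw -10.203144967467995
yaw -16.0795626330273
```

```bash
python3 -c "
from rig import order
print(order.hand_in())"
```

```text
the job is handed in; nothing more can be done
None
```

I tapped the cell loose to about 10 mm up, laid the mallet back on its mat, seated the cell fully home in the block with its index line at the red line, and handed the job in at about 46 s; during the taps my tilt estimate reached about 10°.

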